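Close and clip down the keepsake box

ROBOT

A 6-joint arm with a two-finger parallel gripper is mounted at the origin on the work surface. World frame = base frame: x ahead of the robot, y to its left, z up, the work surface at z = 0. Lengths are in m, angles in rad, forces in N, time in s.
With the tool pointing down it reaches from about 0.425 to 0.95 m from the base axis. Payload 3.5 kg.
Tool frame: the origin (TCP) lies midway between the tips of the shut fingers; the grasp point (between the pads) lies 19 mm behind it; y points along the fingers, x is the direction in which the jaws open and shut, and the axes are right-handed (so a half turn about y gives the same grasp; the last joint's range is limited). The gripper opens to 85 mm and grips with 20 to 120 N. Pads are 22 mm wide; open, the fingers measure 114 mm over their backs; the gripper's body (76 mm by 85 mm) begins 54 mm behind the grasp point. The pads swing forward as they close: fully open they stand 13 mm farther back than shut.
Start: joints at [-1.403, 0.286, 1.577, -0, 1.279, -0.15], TCP at [0.211, -0.641, 0.231] pointing down, gripper open.
Joint ranges: [-2.77, 2.77], [-0.9, 2.22], [0.21, 2.48], [-1.53, 4.67], [0.24, 2.81], [-2.84, 2.84]. Speed limits (rad/s): [2.79, 2.79, 3.14, 3.14, 3.14, 3.14].

INTERFACE

Orientations are given as a unit quaternion [x, y, z, w].
In Python, from plant import ctrl, viewer gives the robot as it stands.
- The arm moves only by the tool step_arm, never from a script. Its argument "rows" is a list of rows, each a list of 3 entries, a list of its own where there are three numbers: the turn, a rotation vector about the tool's x, y, z in degrees, then the shift along the tool's x, y, z in mm, then the closure, from 0 (fully open) to 1 (shut). A call has 1 to 10 rows; each row is the pose to reach, as a shift and turn from the pose commanded when the call began, along the tool's axes at that moment; what a row does not reach only later rows make up. A row lasts 1/12 s, in which the tool goes at most 41.7 mm and 7.16 degrees, less where a joint would pass 70% of its speed; a pose out of reach is approached as far as the arm can. A call with a gripper value outside its range is refused whole. The fingers move at their own pace and stop on an object; "newtons" is the grip in N (left out, the last holds). Time passes only in rows, so rows that repeat a pose let the fingers close. It gives the time, the measured TCP pose, the force and the opening at its end, in the units of the state.
- ctrl.get_state(): the state, without advancing time (a new reading comes with each control period).
- viewer.read_camera(name): name is "scene" or "top" or "wrist"; returns (picture, depth): 480x640x3 uint8, red, green, blue; 480x640 float32, m along the optical axis (not along the pixel's ray), 0 where there is no reading.
- viewer.calibration(name): a dict with "K" (3x3 intrinsics, pixels), "R" (3x3) and "t" (3): a world point X has camera coordinates R X + t. Camera axes: x right, y down, z forward; pixel columns grow to the right and rows downward; lengths in m; the calibration is good to about 2 mm. A picture is of the moment at which its call begins: read the wrist's pose just before it. calibration takes no time and is no camera call; for the wrist camera it gives the pose at the moment of the call.
- ctrl.sign_off(): hands the job in, once; it reports no verdict.
The state is a dict: "time": time; "qpos": joint angles; "dq": joint speeds; "joint_efforts": joint torques, N m; "eef_pos": TCP position; "tcp_rot": TCP orientation; "contact_force": force on the tool from outside, world axes, zero at the start; "wrist_torque": the same for the moment, N m; "opening": opening from 0.0 (shut) to 1.0 (fully open).
Only numpy, scipy, OpenCV 4.12 (cv2) and the standard library are available. Lean on these libraries where they do the work, as an engineer would, in place of code of your own. Each camera call takes 0.05 s, during which the arm holds its last target.

TASK

Put the wooden lid from the mirrored tray onto the white keepsake box, setting it down without dropping it, and then snap its four clips shut in opposite-corner order: any one first, the one diagonally across from it next, then the other two. Press each clip until it snaps home and stays down, but never with more than 20 N, or its hinge cracks. Leave the bowl, the brush and the standing lip balm as they are.

Things in the scene. Friction and masses are not known exactly. Their poses are not given: they have to be found in the camera images.
- box_mouth (a point): Centre of the mouth, level with the rim top (80 mm above the dresser), of a fixed white box 190 (x axis) x 120 (y) mm, walls 6 mm, opening 178 x 108 mm. Outside each long side, 70 mm either side of its middle, a catch block holds a sprung steel roller just below the rim and a rubber pad. Each block was fitted by hand, up to 5 mm too high or low; that is not measured.
- lid_handle (a point): Centre of the dark handle bar on the loose wooden lid, which starts right way up on a mirrored tray (6 mm thick, 10 mm lip). Bar 60 mm long (x axis), 12 mm wide (y), 14 mm high, on two posts; this point is 26 mm above the top of the lid plate. Lid axes: x along its long side, z up.
- lid_rim (a point): Centre of the lid plate's underside, 32 mm below lid_handle; at box_mouth when the lid is home, either way round. Plate 184 x 116 x 6 mm. Four feet under its corners (11 mm high, 22 mm across, tapered to 12 mm at the bottom) enter the box opening with 1 mm clearance a side and centre it; the plate then lies flat on the rim.
- lid: The lid as a whole, 0.25 to 0.4 kg; origin at the bottom of its feet, 43 mm below lid_handle. On top it carries four hinged steel clips near its corners, a, b, c, d going round, each a plate 52 mm long, 20 mm wide, 4 mm thick with a down-turned hook at the free end that snaps over a catch on the box rim.
- bowl: Round wooden jewelry bowl, 80 mm across, 40 mm high; bystander, leave it alone. Origin under its centre.
- brush: Black plastic detangling brush lying bristles down, about 200 mm long (x axis, head to +x), 62 mm wide, 30 mm high; bystander, leave it alone. Origin near its middle, on the dresser top.
- balm: Silver aluminium lip balm tube standing up, 19 mm across, 68 mm high; bystander, leave it alone. Origin under its centre.
- pad_a (a point): Press point of clip a: on top of its steel plate, 38 mm from its hinge. Hinge at lid x -70, y +22 mm, 5 mm above the lid plate's top; free end raised, towards lid +y. When flat, this point is at lid x -70, y +60 mm, 7 mm above the plate's top (93 mm above the dresser, lid on box), give or take 5 mm. Diagonal partner: clip c.
- clip_a (a joint): Angle of clip a, rad: 0 stands 0.6 (34 deg) above flat, grows going down, 0.6 is flat; starts from -0.1 to 0.1. Pressed down from above near its outer end a clip moves freely (2 N) until its hook meets the sprung roller at 0.25 to 0.5; the force rises to 3-10 N, then falls to about 1 N as the hook snaps past; 6 to 13 mm below first touch its toe meets a rubber pad (30 N per mm) and the force climbs.
- pad_b (a point): Press point of clip b: on top of its steel plate, 38 mm from its hinge. Hinge at lid x +70, y +22 mm, 5 mm above the lid plate's top; free end raised, towards lid +y. When flat, this point is at lid x +70, y +60 mm, 7 mm above the plate's top (93 mm above the dresser, lid on box), give or take 5 mm. Diagonal partner: clip d.
- clip_b (a joint): Angle of clip b, rad: 0 stands 0.6 (34 deg) above flat, grows going down, 0.6 is flat; starts from -0.1 to 0.1. All clips: snapped, a clip stays down by itself at 0.48 to 0.72, depending on the height of its catch; not snapped, it springs back below 0.38 when let go.
- pad_c (a point): Press point of clip c: on top of its steel plate, 38 mm from its hinge. Hinge at lid x +70, y -22 mm, 5 mm above the lid plate's top; free end raised, towards lid -y. When flat, this point is at lid x +70, y -60 mm, 7 mm above the plate's top (93 mm above the dresser, lid on box), give or take 5 mm. Diagonal partner: clip a.
- clip_c (a joint): Angle of clip c, rad: 0 stands 0.6 (34 deg) above flat, grows going down, 0.6 is flat; starts from -0.1 to 0.1. All clips: the hinge cracks if a clip is pressed with more than 20 N.
- pad_d (a point): Press point of clip d: on top of its steel plate, 38 mm from its hinge. Hinge at lid x -70, y -22 mm, 5 mm above the lid plate's top; free end raised, towards lid -y. When flat, this point is at lid x -70, y -60 mm, 7 mm above the plate's top (93 mm above the dresser, lid on box), give or take 5 mm. Diagonal partner: clip b.
- clip_d (a joint): Angle of clip d, rad: 0 stands 0.6 (34 deg) above flat, grows going down, 0.6 is flat; starts from -0.1 to 0.1. All clips behave alike; see clip_a, clip_b, clip_c.
Not all that is in view belongs to the job. What is shaped like the lid but red is not meant.

How it is judged:
By the outcome, as a careful person would: the job done as asked, in the order asked, and still so for the second after the job is handed in, with the robot touching nothing.
It also fails if it takes over 64 s, if anything falls off the work surface, if the arm or the gripper's body presses on something with over 40 N, if the wrist force passes 120 N, or if a joint passes its speed limit or range.

## Working session

There is one attempt and no reset: what is moved stays moved. The work goes in short steps, Python scripts to look and compute and a tool call to move; the robot and the scene stay as the last step left them, time stands still between calls to the robot, and variables do not carry over. Pictures are saved under pics/ and viewed, and the job is handed in when it is done.

Besides the shell and the picture viewer there is one more tool, called as a command line: name --argument value ..., lists and objects as JSON in quotes. step_arm: Moves the arm, as the interface text tells. Its arguments: {"type":"object","properties":{"rows":{"type":"array"},"newtons":{"type":"number"}},"required":["rows"]}

```bash
ls; mkdir -p pics
python3 - <<'E'
from plant import ctrl, viewer
import cv2,numpy as np
print(ctrl.get_state())
for n in ["scene","top","wrist"]:
    c=viewer.calibration(n); p,d=viewer.read_camera(n)
    cv2.imwrite(f"pics/{n}0.png",p[:,:,::-1]); np.savez(f"pics/{n}0.npz",p=p,d=d,K=c["K"],R=c["R"],t=c["t"])
    print(n,c)
E
```

```text
pics
{'time': 0.0, 'qpos': array([-1.40294496e+00,  2.87217935e-01,  1.57816631e+00,  1.01124168e-05,
        1.27860225e+00, -1.50042059e-01]), 'dq': array([ 0.00149564, -0.00106558, -0.00178163, -0.0010072 ,  0.00136972,
        0.00062941]), 'joint_efforts': array([ 1.46029692e-03, -4.05971789e+01, -2.92630059e+01, -4.76533671e-05,
        5.76057384e-03, -1.23283730e-06]), 'eef_pos': array([ 0.21087532, -0.64052746,  0.22991811]), 'tcp_rot': array([-0.57223985,  0.41516004, -0.4139573 ,  0.57343095]), 'contact_force': array([-0.69920946,  0.88697394, -0.41845583]), 'wrist_torque': array([-0.03414783, -0.03246464,  0.02999969]), 'opening': 0.9992800933065541}
scene {'K': array([[490.8061997 ,   0.        , 322.94058823],
       [  0.        , 490.8061997 , 247.65448721],
       [  0.        ,   0.        ,   1.        ]]), 'R': array([[ 0.47533676,  0.87972554,  0.01174469],
       [ 0.46440446, -0.23954613, -0.85261137],
       [-0.74725061,  0.41073181, -0.52241354]]), 't': array([-0.22549458, -0.17751907,  1.58894137])}
top {'K': array([[549.52052228,   0.        , 315.9197433 ],
       [  0.        , 549.52052228, 240.91904275],
       [  0.        ,   0.        ,   1.        ]]), 'R': array([[-4.18465349e-03, -9.99990560e-01, -1.17025741e-03],
       [-9.86660172e-01,  4.31931487e-03, -1.62736133e-01],
       [ 1.62739651e-01,  4.73652055e-04, -9.86668932e-01]]), 't': array([-0.01581403,  0.51248616,  1.16249955])}
wrist {'K': array([[354.18039455,   0.        , 315.06537793],
       [  0.        , 354.18039455, 243.9580455 ],
       [  0.        ,   0.        ,   1.        ]]), 'R': array([[ 0.31222753, -0.95000548, -0.00188444],
       [-0.9050745 , -0.29806223,  0.30331345],
       [-0.28871112, -0.09299725, -0.95288897]]), 't': array([-0.67468474, -0.04002413,  0.37987379])}
```

View pics/scene0.png

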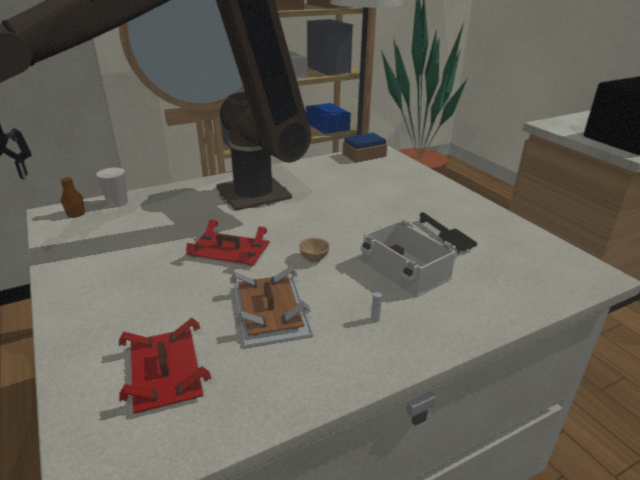

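View pics/top0.png

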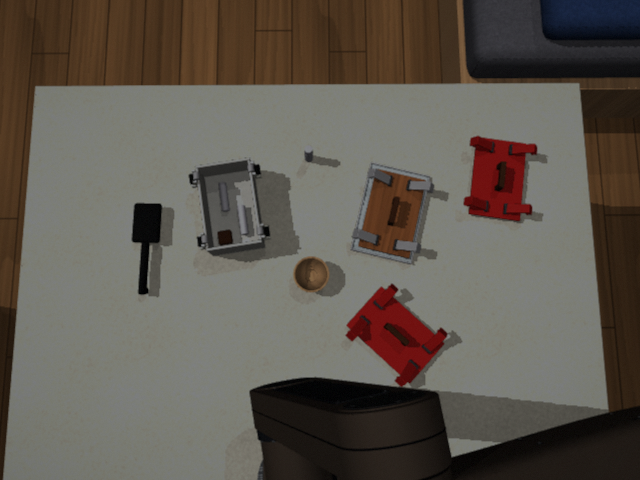

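View pics/wrist0.png

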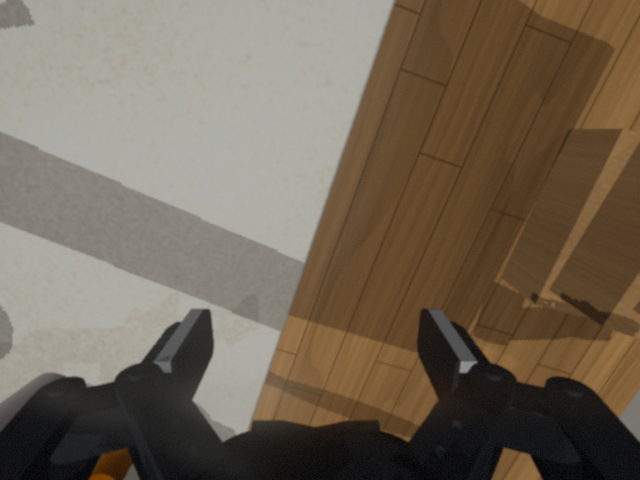

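The top view shows three lid-shaped things: a brown wooden one on a grey-rimmed mirrored tray at (395,212), a red one at (500,180), and a red one at (397,335). I choose the wooden one. The white box is at (230,205), the bowl at (311,273), the balm at (308,155) and the brush at (147,245). Next I'll crop it close and measure.

```bash
cat > h.py <<'E'
import numpy as np,cv2
def load(n):
    z=np.load(f"pics/{n}.npz"); return z['p'],z['d'],z['K'],z['R'],z['t']
def cloud(d,K,R,t):
    v,u=np.mgrid[:480,:640]; X=np.stack([(u-K[0,2])/K[0,0]*d,(v-K[1,2])/K[1,1]*d,d],-1)
    return (X-t)@R
def proj(P,K,R,t):
    c=np.atleast_2d(P)@R.T+t; return c[:,:2]/c[:,2:]*[K[0,0],K[1,1]]+[K[0,2],K[1,2]]
def snap(n,name):
    from plant import viewer,ctrl
    c=viewer.calibration(n); p,d=viewer.read_camera(n)
    cv2.imwrite(f"pics/{name}.png",p[:,:,::-1]); np.savez(f"pics/{name}.npz",p=p,d=d,K=c["K"],R=c["R"],t=c["t"])
    return p,d,c["K"],c["R"],c["t"]
E
python3 - <<'E'
from h import *
p,d,K,R,t=load("top0")
a=cv2.resize(p[145:275,340:450],None,fx=4,fy=4,interpolation=cv2.INTER_CUBIC)[:,:,::-1]
b=cv2.resize(p[145:275,180:280],None,fx=4,fy=4,interpolation=cv2.INTER_CUBIC)[:,:,::-1]
cv2.imwrite("pics/crop0.png",np.clip(np.hstack([a,b[:,:360]])*1.6,0,255)[:, :800])
W=cloud(d,K,R,t)
for nm,(u,v) in dict(handle=(397,212),lid=(380,200),table=(290,330),bowl=(311,273),balm=(308,152),rimL=(203,215)).items(): print(nm,W[v,u].round(4))
E
```

```text
handle [ 0.581  -0.2007  0.021 ]
lid [ 0.6076 -0.1624  0.0263]
table [ 0.32    0.0402 -0.0016]
bowl [ 0.4456 -0.0067  0.0071]
balm [ 0.7065 -0.0014  0.0687]
rimL [0.5632 0.223  0.081 ][ WARN:0@0.052] global loadsave.cpp:1063 imwrite_ Unsupported depth image for selected encoder is fallbacked to CV_8U.
```

View pics/crop0.png

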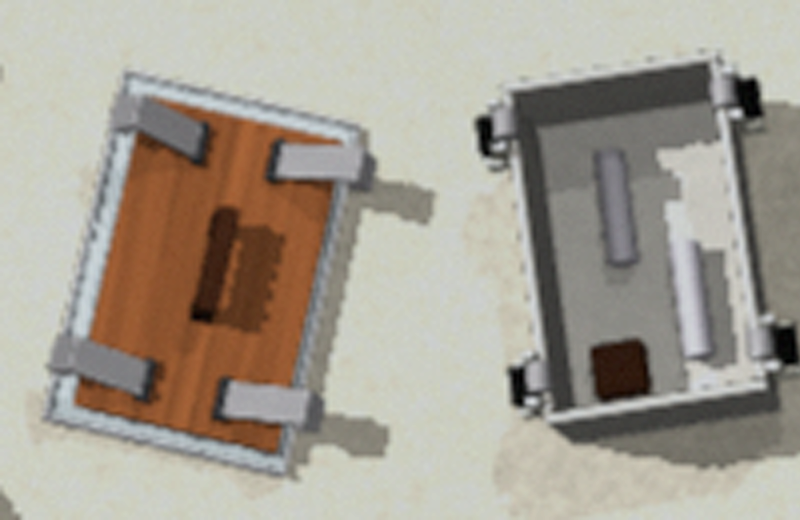

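The close crop confirms the choice: brown plate with a dark handle bar and four grey clips on the mirrored tray. The white box beside it is open, with a catch at each corner. Now rough poses from depth.

Run:
```python
from h import *
from plant import ctrl
p,d,K,R,t=load("top0")
W=cloud(d,K,R,t); H=W[...,2]
v,u=np.mgrid[:480,:640]
# handle: z 0.045..0.06, dark, in region
hsv=cv2.cvtColor(p,cv2.COLOR_RGB2HSV)
m=(u>380)&(u<410)&(v>190)&(v<235)&(H>0.042)&(H<0.062)
P=W[m]; print("handle n",m.sum(),np.median(P,0),P.mean(0)); r=cv2.minAreaRect(P[:,:2].astype(np.float32)*1000); print(r)
# lid plate by brown
m=(u>345)&(u<440)&(v>160)&(v<268)&(abs(H-0.023)<0.006)&(hsv[...,1]>90)
r=cv2.minAreaRect(W[m][:,:2].astype(np.float32)*1000); print("plate",m.sum(),r,np.median(H[m]))
# box rim
m=(u>185)&(u<275)&(v>150)&(v<262)&(abs(H-0.08)<0.004)
r=cv2.minAreaRect(W[m][:,:2].astype(np.float32)*1000); print("rim",m.sum(),r,np.median(H[m]))
s=ctrl.get_state()
from scipy.spatial.transform import Rotation as Ro
print(Ro.from_quat(s['tcp_rot']).as_matrix().round(3))
```

```text
handle n 160 [ 0.57913735 -0.18738324  0.05583871] [ 0.57919005 -0.18746412  0.05525982]
((579.813720703125, -187.81634521484375), (12.389842987060547, 58.89665222167969), 76.05445098876953)
plate 3152 ((579.547119140625, -189.15646362304688), (114.16047668457031, 183.614990234375), 76.06896209716797) 0.023026379586580624
rim 793 ((589.9644775390625, 171.45672607421875), (191.1073760986328, 135.06028747558594), 8.868429183959961) 0.07988216248410898
[[ 0.312 -0.     0.95 ]
 [-0.95   0.002  0.312]
 [-0.002 -1.     0.   ]]
```

```bash
cat >> h.py <<'E'
from scipy.spatial.transform import Rotation as Ro
def plan(xyz,ang):
    """shift (tool mm) & turn (tool deg) to reach TCP xyz, tool x axis at world angle ang deg, tool y down"""
    from plant import ctrl
    s=ctrl.get_state(); M=Ro.from_quat(s['tcp_rot']).as_matrix()
    a=np.radians(ang); x=np.array([np.cos(a),np.sin(a),0]); y=np.array([0,0,-1.]); T=np.stack([x,y,np.cross(x,y)],1)
    print("t",round(s['time'],2),"now",(s['eef_pos']*1000).round(1),"xang",np.degrees(np.arctan2(M[1,0],M[0,0])).round(2),"F",s['contact_force'].round(2),"open",round(s['opening'],3))
    print("turn",np.degrees(Ro.from_matrix(M.T@T).as_rotvec()).round(2),"shift",(M.T@(np.array(xyz)-s['eef_pos'])*1000).round(1))
E
python3 - <<'E'
from h import *
p,d,K,R,t=load("wrist0"); M=None
from plant import ctrl
s=ctrl.get_state(); M=Ro.from_quat(s['tcp_rot']).as_matrix()
c=-R.T@t; print("cam in tool",M.T@(c-s['eef_pos']),"fwd in tool",M.T@R[2])
plan([.58,-.188,.2],-103.9)
plan([.58,-.188,.2],76.1)
E
```

```text
cam in tool [ 0.00063951 -0.1425881   0.07684313] fwd in tool [-1.59346522e-04  9.52810612e-01 -3.03565336e-01]
t 0.15 now [ 210.9 -640.7  230.2] xang -71.79 F [-0.39  0.1   0.29] open 1.001
turn [ 1.000e-02  3.211e+01 -1.000e-01] shift [-314.6   30.9  492.1]
t 0.15 now [ 210.9 -640.7  230.2] xang -71.79 F [-0.39  0.1   0.29] open 1.001
turn [-1.4000e-01 -1.4789e+02 -2.0000e-02] shift [-314.6   30.9  492.1]
```

step_arm --rows '[[[0,32,0],[-315,30,492],0],[[0,32,0],[-315,30,492],0],[[0,32,0],[-315,30,492],0],[[0,32,0],[-315,30,492],0],[[0,32,0],[-315,30,492],0],[[0,32,0],[-315,30,492],0],[[0,32,0],[-315,30,492],0],[[0,32,0],[-315,30,492],0],[[0,32,0],[-315,30,492],0],[[0,32,0],[-315,30,492],0]]'

```text
time: 0.98
eef_pos: [0.4743, -0.3168, 0.2097]
tcp_rot: [-0.436, 0.557, -0.556, 0.436]
contact_force: [0.3, -0.0, -0.1]
opening: 1.001
```

```bash
python3 -c "
from h import *
plan([.58,-.188,.2],-103.9)"
```

```text
t 0.98 now [ 474.3 -316.8  209.7] xang -103.8 F [ 0.29 -0.03 -0.11] open 1.001
turn [ 0.01  0.1  -0.01] shift [-150.3    9.7   71.9]
```

step_arm --rows '[[[0,0,0],[-120,8,58],0],[[0,0,0],[-140,8,65],0],[[0,0,0],[-140,8,65],0],[[0,0,0],[-140,8,65],0],[[0,0,0],[-140,8,65],0],[[0,0,0],[-140,8,65],0]]'

```text
time: 1.48
eef_pos: [0.5704, -0.1967, 0.2013]
tcp_rot: [-0.438, 0.556, -0.555, 0.437]
contact_force: [-0.3, -0.1, 0.5]
opening: 1.002
```

Run:
```python
from h import *
p,d,K,R,t=snap("wrist","w1")
plan([.58,-.188,.2],-103.9)
W=cloud(d,K,R,t); H=W[...,2]
hsv=cv2.cvtColor(p,cv2.COLOR_RGB2HSV)
near=np.hypot(W[...,0]-.58,W[...,1]+.188)
m=(near<.045)&(abs(H-.056)<.006)
P=W[m]; print("handle",m.sum(),cv2.minAreaRect(P[:,:2].astype(np.float32)*1000),np.median(P,0))
m=(near<.13)&(abs(H-.023)<.005)&(hsv[...,1]>90)
print("plate",cv2.minAreaRect(W[m][:,:2].astype(np.float32)*1000),np.median(H[m]))
```

```text
t 1.53 now [ 569.9 -197.9  201.5] xang -103.71 F [-0.01  0.24 -0.2 ] open 1.0
turn [0.06 0.19 0.02] shift [-12.    1.5   7.5]
handle 1024 ((579.181396484375, -192.20921325683594), (11.9171781539917, 60.33659744262695), 75.57127380371094) [ 0.58124778 -0.19254588  0.05582414]
plate ((578.85986328125, -191.73291015625), (114.94783020019531, 182.6546630859375), 76.17939758300781) 0.02300146899729362
```

View pics/w1.png

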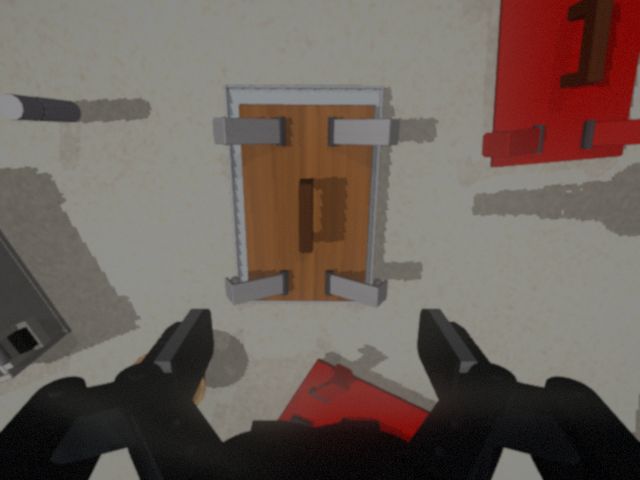

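The wooden lid is between the fingers, its handle at (306,215). The wrist view puts the handle at about (579,-192) mm, and the top view at (579.7,-188). I trust the wrist view and am lining up with it.

step_arm --rows '[[[0,0.2,0],[-9,40,8],0],[[0,0.2,0],[-9,70,8],0],[[0,0.2,0],[-9,80,8],0],[[0,0.2,0],[-9,80,8],0],[[0,0.2,0],[-9,80,8],0]]'

```text
time: 1.95
eef_pos: [0.5795, -0.1926, 0.1222]
tcp_rot: [-0.435, 0.558, -0.557, 0.435]
contact_force: [0.8, 0.1, -0.4]
opening: 0.999
```

Run:
```python
from h import *
p,d,K,R,t=snap("wrist","w2")
plan([.5795,-.1915,.034],-103.9)
W=cloud(d,K,R,t); H=W[...,2]
hsv=cv2.cvtColor(p,cv2.COLOR_RGB2HSV)
near=np.hypot(W[...,0]-.58,W[...,1]+.19)
m=(near<.045)&(abs(H-.056)<.006)
P=W[m]; print("handle",m.sum(),cv2.minAreaRect(P[:,:2].astype(np.float32)*1000),np.median(P,0))
```

```text
t 2.0 now [ 580.5 -192.9  123.7] xang -104.07 F [-0.07 -0.51  1.14] open 0.996
turn [-0.14 -0.17  0.04] shift [-1.2 89.7 -1.5]
handle 1674 ((579.6722412109375, -191.99560546875), (11.8302001953125, 59.38180160522461), 75.39698028564453) [ 0.58257307 -0.19254551  0.0558719 ]
```

View pics/w2.png

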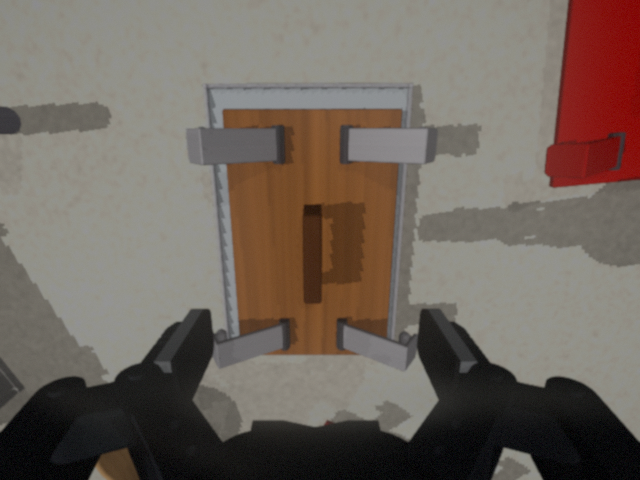

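The handle is at (313,253), midway between the fingers. Descending, closing and lifting slightly.

step_arm --newtons 60 --rows '[[[0,0,0],[-1,35,0],0],[[0,0,0],[-1,70,0],0],[[0,0,0],[-1,89,0],0],[[0,0,0],[-1,89,0],0],[[0,0,0],[-1,89,0],0],[[0,0,0],[-1,89,0],0.6]]'

```text
time: 2.5
eef_pos: [0.5823, -0.1919, 0.0363]
tcp_rot: [0.434, -0.555, 0.559, -0.436]
contact_force: [-0.2, 0.0, 0.8]
opening: 0.88
```

```bash
python3 -c "
from h import *
plan([.5795,-.1915,.034],-103.9)"
```

```text
t 2.5 now [ 582.3 -191.9   36.3] xang -104.01 F [-0.15  0.01  0.84] open 0.88
turn [-0.31 -0.11  0.08] shift [ 0.3  2.2 -2.9]
```

step_arm --newtons 60 --rows '[[[0,0,0],[0,0,-2],0.7],[[0,0,0],[0,1,-2],1],[[0,0,0],[0,1,-2],1],[[0,0,0],[0,1,-2],1],[[0,0,0],[0,1,-2],1],[[0,0,0],[0,1,-2],1],[[0,0,0],[0,1,-2],1],[[0,0,0],[0,1,-2],1],[[0,0,0],[0,1,-2],1]]'

```text
time: 3.25
eef_pos: [0.5786, -0.1902, 0.0326]
tcp_rot: [0.435, -0.557, 0.557, -0.435]
contact_force: [-0.8, 0.3, 4.7]
opening: 0.129
```

```bash
python3 -c "
from h import *
plan([.5795,-.1915,.034],-103.9)"
```

```text
t 3.25 now [ 578.6 -190.2   32.6] xang -103.98 F [-0.77  0.29  4.74] open 0.129
turn [-0.04 -0.08  0.02] shift [ 1.  -1.4  1.2]
```

The opening is 11 mm, which matches the 12 mm bar, so the grip is on. Lifting gently.

step_arm --rows '[[[0,0,0],[0,-4,0],1],[[0,0,0],[0,-12,0],1],[[0,0,0],[0,-25,0],1],[[0,0,0],[0,-45,0],1],[[0,0,0],[0,-70,0],1],[[0,0,0],[0,-95,0],1],[[0,0,0],[0,-115,0],1],[[0,0,0],[0,-128,0],1],[[0,0,0],[0,-130,0],1],[[0,0,0],[0,-130,0],1]]'

```text
time: 4.08
eef_pos: [0.5785, -0.1901, 0.1629]
tcp_rot: [0.435, -0.557, 0.558, -0.436]
contact_force: [-0.6, -0.1, -2.9]
opening: 0.126
```

Run:
```python
from h import *
p,d,K,R,t=snap("wrist","w3")
plan([.585,.171,.162],-81.1)
```

```text
t 4.13 now [ 577.7 -189.7  161.3] xang -103.99 F [-0.65 -0.31 -2.97] open 0.125
turn [  0.06 -22.89  -0.03] shift [-351.8   -0.5  -80.1]
```

View pics/w3.png

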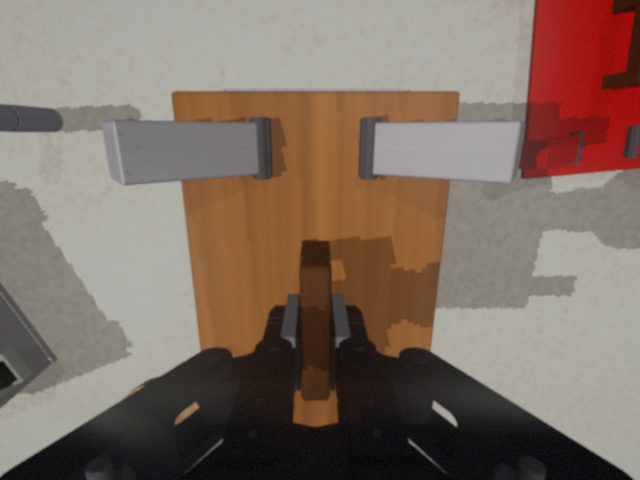

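The lid is held level by its bar. I'm carrying it part way and turning it, so the wrist camera can measure the box beside the lid.

Run:
```python
from h import *
plan([.545,.0,.24],-81.1)
p,d,K,R,t=load("top0")
W=cloud(d,K,R,t); H=W[...,2]
v,u=np.mgrid[:480,:640]
m=(u>185)&(u<275)&(v>150)&(v<262)&(abs(H-0.08)<0.005)
P=W[m][:,:2]*1000
from scipy.optimize import minimize
def model(q,P):
    a=np.radians(q[2]); c,s=np.cos(a),np.sin(a); D=P-q[:2]; x=abs(D@[c,s]); y=abs(D@[-s,c])
    dx=np.maximum(abs(x-92)-3,0); dy=np.maximum(abs(y-57)-3,0)
    ox=np.maximum(y-60,0); oy=np.maximum(x-95,0)
    return np.minimum(np.hypot(dx,ox),np.hypot(dy,oy))
f=lambda q: np.minimum(model(q,P),5).mean()
best=min((minimize(f,[588+i,171+j,8.9],method='Nelder-Mead') for i in(-4,0,4) for j in (-4,0,4)),key=lambda r:r.fun)
print(best.x,best.fun)
```

```text
t 4.13 now [ 577.7 -189.7  161.3] xang -103.99 F [-0.65 -0.31 -2.97] open 0.125
turn [  0.06 -22.89  -0.03] shift [-176.2  -78.6  -77.7]
[589.88174834 171.1946132    8.78028677] 0.4652299444226921
```

step_arm --rows '[[[0,-2,0],[-10,-5,-4],1],[[0,-5,0],[-28,-14,-13],1],[[0,-8,0],[-52,-26,-24],1],[[0,-11,0],[-80,-38,-36],1],[[0,-14,0],[-108,-50,-48],1],[[0,-17,0],[-134,-60,-59],1],[[0,-20,0],[-155,-70,-68],1],[[0,-22,0],[-170,-76,-75],1],[[0,-22.9,0],[-176,-79,-78],1],[[0,-22.9,0],[-176,-79,-78],1]]'

```text
time: 4.97
eef_pos: [0.5445, 0.0014, 0.2406]
tcp_rot: [0.538, -0.459, 0.458, -0.538]
contact_force: [0.6, -0.2, -2.4]
opening: 0.128
```

Run:
```python
from h import *
p,d,K,R,t=snap("wrist","w4")
plan([.59,.171,.162],-81.1)
```

```text
t 5.02 now [5.446e+02 2.000e-01 2.401e+02] xang -81.0 F [ 0.18  0.04 -2.43] open 0.13
turn [ 0.08  0.1  -0.  ] shift [-161.6   78.    71.7]
```

View pics/w4.png

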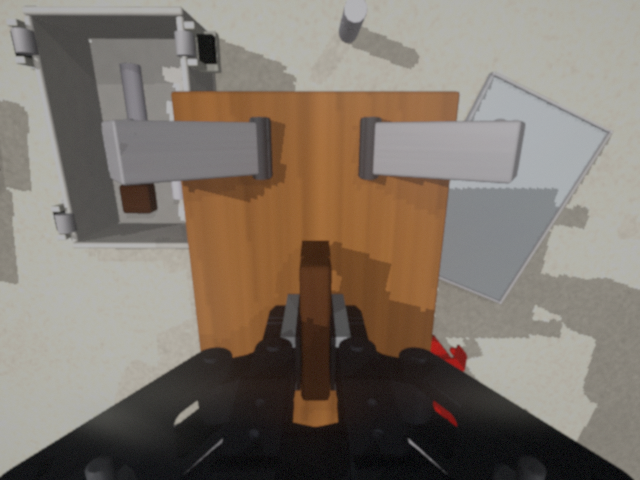

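The view shows the box at upper left, with rim corners near (25,8), (185,8) and (75,245), and the lid at the centre. Now I'll fit the box rim and the lid plate in this same view.

```bash
cat >> h.py <<'E'
from scipy.optimize import minimize
def model(q,P):
    a=np.radians(q[2]); c,s=np.cos(a),np.sin(a); D=P-q[:2]; x=abs(D@[c,s]); y=abs(D@[-s,c])
    dx=np.maximum(abs(x-92)-3,0); dy=np.maximum(abs(y-57)-3,0)
    return np.minimum(np.hypot(dx,np.maximum(y-60,0)),np.hypot(dy,np.maximum(x-95,0)))
def fitbox(P,q0):
    # robust: rim points must lie on walls
    f=lambda q: np.minimum(model(q,P),5).mean()
    return min((minimize(f,[q0[0]+i,q0[1]+j,q0[2]+k],method='Nelder-Mead') for i in(-4,0,4) for j in (-4,0,4) for k in (-1,1)),key=lambda r:r.fun)
E
python3 - <<'E'
from h import *
from plant import ctrl
p,d,K,R,t=load("w4")
W=cloud(d,K,R,t); H=W[...,2]
near=np.hypot(W[...,0]-.589,W[...,1]-.171)
for lo,hi in ((.072,.088),(.077,.084)):
    m=(near<.14)&(H>lo)&(H<hi)
    P=W[m][:,:2]*1000
    r=fitbox(P,[590,171,8.8]); print(m.sum(),r.x,r.fun,np.median(H[m]))
Q=P
# render rectified rim
img=np.zeros((260,260),np.uint8)
for x,y in Q: img[int(y-40) if 0<=int(y-40)<260 else 0,int(x-460) if 0<=int(x-460)<260 else 0]=255
a=np.radians(r.x[2]);
C=[(r.x[:2]+np.array([[np.cos(a),-np.sin(a)],[np.sin(a),np.cos(a)]])@np.array(k)) for k in((95,60),(-95,60),(-95,-60),(95,-60))]
print("corners px",proj(np.c_[np.array(C)/1000,[.08]*4],K,R,t).round(1))
o=cv2.cvtColor(p,cv2.COLOR_RGB2BGR)
for hx,hy in((95,60),(89,54)):
    C=np.array([(r.x[:2]+np.array([[np.cos(a),-np.sin(a)],[np.sin(a),np.cos(a)]])@np.array(k)) for k in((hx,hy),(-hx,hy),(-hx,-hy),(hx,-hy))])
    cv2.polylines(o,[proj(np.c_[C/1000,[.08]*4],K,R,t).round().astype(int).reshape(-1,1,2)],True,(0,255,0) if hx==95 else (0,0,255),1)
cv2.imwrite("pics/ov4.png",cv2.resize(o[0:280,0:260],None,fx=2.14,fy=2.14,interpolation=cv2.INTER_NEAREST))
# lid plate in tool frame
s=ctrl.get_state(); M=Ro.from_quat(s['tcp_rot']).as_matrix()
T=(W-s['eef_pos'])@M*1000
hsv=cv2.cvtColor(p,cv2.COLOR_RGB2HSV)
m=(H>.19)&(H<.25)&(hsv[...,1]>110)
print("plate y(tool down)",np.percentile(T[m][:,1],[5,25,50,75,95]).round(1))
b=m&(abs(T[...,1]-(np.median(T[m][:,1])))<4)
for row in (110,200,220,240,280):
    xs=T[row][b[row]]; 
    if len(xs): print(row,xs[:,0].min().round(1),xs[:,0].max().round(1),xs[:,2].mean().round(1))
for col in (280,300,320,340):
    xs=T[:,col][b[:,col]]; print(col,"zmax",xs[:,2].max().round(1))
m=(H>.2)&(abs(T[...,0])<12)&(T[...,1]<-20)&(T[...,1]>-28)
hm=m&(T[...,2]>12); print("handle x",T[hm][:,0].min().round(1),T[hm][:,0].max().round(1),"zmax",T[hm][:,2].max().round(1),"y",np.median(T[hm][:,1]))
E
```

```text
7447 [589.55621575 167.39474504   8.50159184] 0.46851125400311183 0.07949149967369651
5045 [589.57162696 167.46970185   8.37921126] 0.33107954980695825 0.07971497284923824
corners px [[ 22.1   3.7]
 [ 72.5 247.8]
 [205.6 249.3]
 [184.7   6. ]]
plate y(tool down) [ 8.   8.7  9.1  9.5 10.1]
110 -57.3 56.4 85.1
200 -57.7 56.6 48.5
220 -57.5 56.4 39.6
240 -57.4 56.1 30.4
280 -57.1 56.4 10.8
280 zmax 91.7
300 zmax 91.9
320 zmax 91.8
340 zmax 91.9
handle x -6.1 5.8 zmax 31.3 y -23.690885386074676
```

View pics/ov4.png

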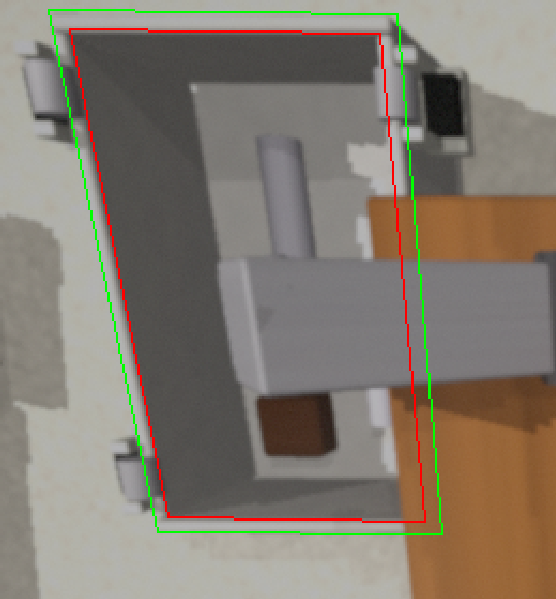

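Both cameras agree on the vector from lid to box: (10.3, 359.4) mm. They differ by an equal bias of about 3.6 mm in y, and the grasp itself puts the truth midway. I'm aiming the TCP at (589, 169) with the tool at -81.5°, and the lid should be home at TCP z ≈ 95 mm.

```bash
python3 -c "
from h import *
plan([.589,.169,.130],-81.5)"
```

```text
t 5.02 now [5.446e+02 2.000e-01 2.401e+02] xang -81.0 F [ 0.18  0.04 -2.43] open 0.13
turn [ 0.08  0.5  -0.  ] shift [-159.8  110.    70.4]
```

step_arm --rows '[[[0,0.5,0],[-10,4,5],1],[[0,0.5,0],[-30,12,13],1],[[0,0.5,0],[-58,28,25],1],[[0,0.5,0],[-88,48,38],1],[[0,0.5,0],[-116,68,50],1],[[0,0.5,0],[-140,88,61],1],[[0,0.5,0],[-154,102,68],1],[[0,0.5,0],[-160,110,70],1],[[0,0.5,0],[-160,110,70],1],[[0,0.5,0],[-160,110,70],1]]'

```text
time: 5.85
eef_pos: [0.5892, 0.1673, 0.13]
tcp_rot: [0.536, -0.463, 0.462, -0.534]
contact_force: [-0.1, -0.3, -2.1]
opening: 0.131
```

Run:
```python
from h import *
p,d,K,R,t=snap("top","t5")
p,d,K,R,t=snap("wrist","w5")
plan([.589,.169,.106],-81.5)
a=load("t5")[0][120:280,170:290]
cv2.imwrite("pics/c5.png",np.hstack([cv2.resize(p,None,fx=.75,fy=.75),cv2.resize(a,(270,360))])[:,:,::-1])
```

```text
t 5.95 now [590.3 167.2 132. ] xang -81.68 F [-0.04 -1.17 -1.2 ] open 0.13
turn [-0.09 -0.18  0.03] shift [-2. 26. -1.]
```

View pics/c5.png

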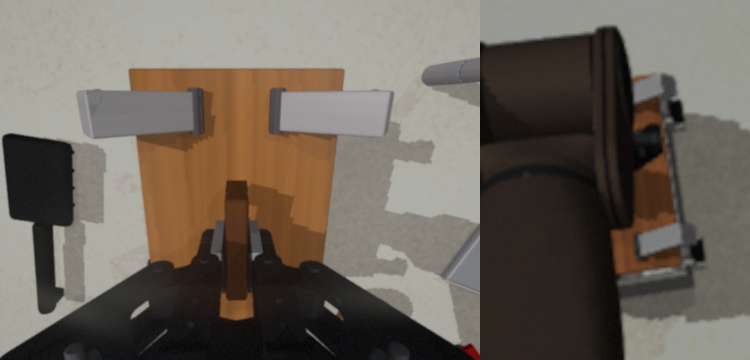

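The lid hangs over the box, covering it. Lowering slowly while watching the force.

step_arm --rows '[[[0,0,0],[-1,8,0],1],[[0,0,0],[-1,16,0],1],[[0,0,0],[-1,21,0],1],[[0,0,0],[-1,24,0],1],[[0,0,0],[-1,24,0],1]]'

```text
time: 6.37
eef_pos: [0.5885, 0.1692, 0.1056]
tcp_rot: [0.536, -0.463, 0.462, -0.535]
contact_force: [0.3, 0.1, -2.6]
opening: 0.125
```

step_arm --rows '[[[0,0,0],[0,1,0],1],[[0,0,0],[0,2,0],1],[[0,0,0],[0,3,0],1],[[0,0,0],[0,3,0],1]]'

```text
time: 6.7
eef_pos: [0.5894, 0.1696, 0.104]
tcp_rot: [-0.535, 0.462, -0.462, 0.535]
contact_force: [-0.0, -0.5, -3.0]
opening: 0.129
```

step_arm --rows '[[[0,0,0],[0,1,0],1],[[0,0,0],[0,2,0],1],[[0,0,0],[0,3,0],1],[[0,0,0],[0,3,0],1]]'

```text
time: 7.03
eef_pos: [0.5892, 0.1695, 0.1007]
tcp_rot: [0.535, -0.462, 0.462, -0.535]
contact_force: [-0.1, 0.5, -3.0]
opening: 0.125
```

step_arm --rows '[[[0,0,0],[0,1,0],1],[[0,0,0],[0,2,0],1],[[0,0,0],[0,2,0],1]]'

```text
time: 7.28
eef_pos: [0.5892, 0.1695, 0.0987]
tcp_rot: [0.535, -0.462, 0.462, -0.535]
contact_force: [0.0, -0.7, -2.4]
opening: 0.125
```

step_arm --rows '[[[0,0,0],[0,1,0],1],[[0,0,0],[0,2,0],1],[[0,0,0],[0,2,0],1]]'

```text
time: 7.53
eef_pos: [0.5892, 0.1695, 0.0967]
tcp_rot: [0.535, -0.462, 0.462, -0.535]
contact_force: [0.2, 0.2, -2.8]
opening: 0.129
```

The feet are going in without any contact force. I'm continuing to seat the lid.

step_arm --rows '[[[0,0,0],[0,0.5,0],1],[[0,0,0],[0,1,0],1],[[0,0,0],[0,1,0],1]]'

```text
time: 7.78
eef_pos: [0.5893, 0.1695, 0.0959]
tcp_rot: [0.535, -0.462, 0.462, -0.535]
contact_force: [-0.7, -0.2, -2.3]
opening: 0.126
```

step_arm --rows '[[[0,0,0],[0,0.5,0],1],[[0,0,0],[0,1,0],1],[[0,0,0],[0,1,0],1]]'

```text
time: 8.03
eef_pos: [0.5893, 0.1695, 0.0957]
tcp_rot: [0.535, -0.462, 0.462, -0.535]
contact_force: [-3.5, -0.8, 2.6]
opening: 0.128
```

step_arm --rows '[[[0,0,0],[0,0.5,0],1],[[0,0,0],[0,1,0],1],[[0,0,0],[0,1,0],1]]'

```text
time: 8.28
eef_pos: [0.5893, 0.1695, 0.0956]
tcp_rot: [0.536, -0.462, 0.462, -0.535]
contact_force: [-5.8, -1.0, 6.5]
opening: 0.127
```

The force rises at z ≈ 95.6, which is the expected home height. Releasing and rising.

step_arm --rows '[[[0,0,0],[0,-0.5,0],1],[[0,0,0],[0,-1,0],0.9],[[0,0,0],[0,-1,0],0.6],[[0,0,0],[0,-1,0],0.4],[[0,0,0],[0,-1,0],0.4],[[0,0,0],[0,-1,0],0.4]]'

```text
time: 8.78
eef_pos: [0.5897, 0.1695, 0.0949]
tcp_rot: [-0.535, 0.462, -0.462, 0.536]
contact_force: [0.8, -0.4, 0.1]
opening: 0.596
```

step_arm --rows '[[[0,0,0],[0,-10,0],0.4],[[0,0,0],[0,-35,0],0.4],[[0,0,0],[0,-70,0],0.4],[[0,0,0],[0,-110,0],0.4],[[0,0,0],[0,-140,0],0.7],[[0,0,0],[0,-150,0],1],[[0,0,0],[0,-150,0],1],[[0,0,0],[0,-150,0],1]]'

```text
time: 9.45
eef_pos: [0.5892, 0.1695, 0.2449]
tcp_rot: [-0.535, 0.462, -0.462, 0.535]
contact_force: [0.6, 0.9, -1.0]
opening: 0.034
```

Run:
```python
from h import *
from plant import ctrl
import time
p,d,K,R,t=snap("wrist","w6")
s=ctrl.get_state(); M=Ro.from_quat(s['tcp_rot']).as_matrix()
plan([.589,.169,.2],-81.5)
W=cloud(d,K,R,t); H=W[...,2]
hsv=cv2.cvtColor(p,cv2.COLOR_RGB2HSV)
near=np.hypot(W[...,0]-.589,W[...,1]-.169)
m=(near<.13)&(abs(H-.086)<.008)&(hsv[...,1]>110)
P=W[m]; print("plate",cv2.minAreaRect(P[:,:2].astype(np.float32)*1000),np.median(H[m]))
A=np.c_[P[:,:2],np.ones(len(P))]; print("tilt(rad)",np.linalg.lstsq(A,P[:,2],rcond=None)[0])
m=(near<.045)&(abs(H-.119)<.006); print("handle",cv2.minAreaRect(W[m][:,:2].astype(np.float32)*1000),np.median(H[m]))
```

```text
t 9.5 now [588.4 169.4 243. ] xang -81.59 F [ 0.27 -0.24 -1.11] open 0.002
turn [ 0.17 -0.09 -0.01] shift [ 0.5 43.   0.7]
plate ((590.197998046875, 168.68780517578125), (181.65818786621094, 114.8282470703125), 8.421463012695312) 0.08602151771347065
tilt(rad) [ 0.00070348 -0.00013192  0.08563058]
handle ((590.523681640625, 168.45860290527344), (59.808067321777344, 11.994510650634766), 8.80479621887207) 0.11883644369555778
```

View pics/w6.png

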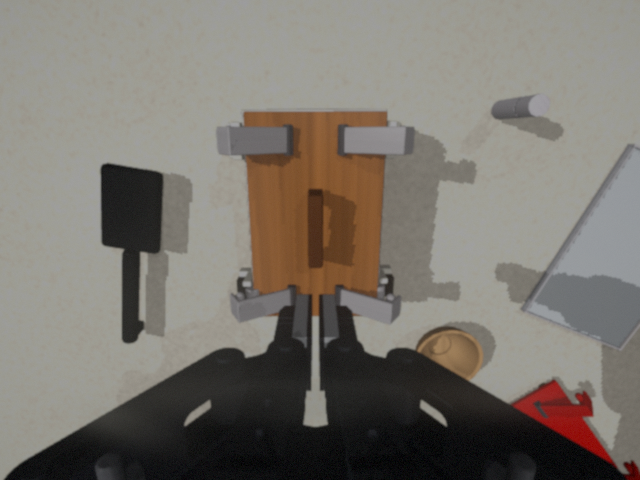

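The lid is home: its top is at 86.0 mm, level, and centred at (590,169), with clips all up at (255,140), (375,140), (265,300) and (368,300). Press order: far-left (+70,+59), then its diagonal (-70,-59), then (+70,-59) and (-70,+59).

```bash
python3 -c "
from h import *
plan([.650,.238,.140],-81.5)"
```

```text
t 9.5 now [588.4 169.4 243. ] xang -81.59 F [ 0.27 -0.24 -1.11] open 0.002
turn [ 0.17 -0.09 -0.01] shift [-58.9 102.8  71.3]
```

step_arm --rows '[[[0,0,0],[-25,20,30],1],[[0,0,0],[-50,40,60],1],[[0,0,0],[-59,75,71],1],[[0,0,0],[-59,98,71],1],[[0,0,0],[-59,105,71],1],[[0,0,0],[-59,105,71],1],[[0,0,0],[-59,105,71],1]]'

```text
time: 10.08
eef_pos: [0.6502, 0.2378, 0.1387]
tcp_rot: [0.536, -0.463, 0.462, -0.534]
contact_force: [0.3, -0.1, 0.8]
opening: 0.001
```

Run:
```python
from h import *
p,d,K,R,t=snap("wrist","w7")
plan([.650,.238,.130],-81.5)
```

```text
t 10.13 now [651.3 237.9 140.9] xang -81.62 F [-0.47 -0.65  0.74] open -0.0
turn [-0.05 -0.12 -0.  ] shift [-0.3 10.9 -1.2]
```

View pics/w7.png

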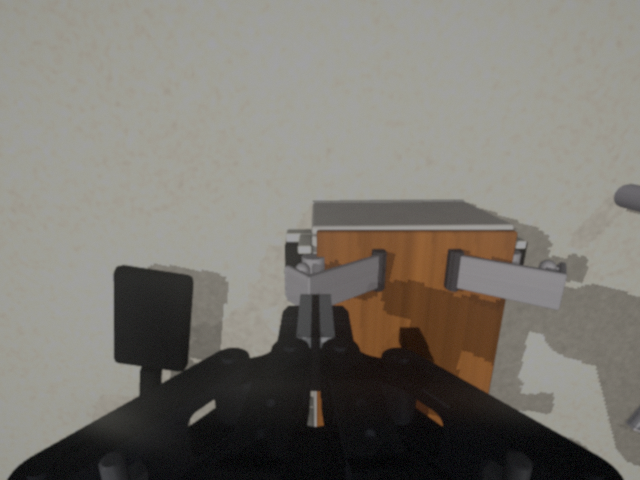

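The fingertips at (317,320) are over the first clip. Pressing it down through its free travel.

step_arm --rows '[[[0,0,0],[0,5,0],1],[[0,0,0],[0,10,0],1],[[0,0,0],[0,14,0],1],[[0,0,0],[0,18,0],1],[[0,0,0],[0,22,0],1],[[0,0,0],[0,24,0],1]]'

```text
time: 10.63
eef_pos: [0.6507, 0.2381, 0.1153]
tcp_rot: [0.535, -0.462, 0.462, -0.535]
contact_force: [-0.4, 0.4, 0.5]
opening: 0.003
```

step_arm --rows '[[[0,0,0],[0,1,0],1],[[0,0,0],[0,2,0],1]]'

```text
time: 10.8
eef_pos: [0.6509, 0.2382, 0.1138]
tcp_rot: [0.535, -0.462, 0.462, -0.535]
contact_force: [1.0, -0.2, 1.1]
opening: 0.002
```

step_arm --rows '[[[0,0,0],[0,1,0],1],[[0,0,0],[0,1,0],1]]'

```text
time: 10.97
eef_pos: [0.651, 0.2382, 0.1129]
tcp_rot: [0.535, -0.462, 0.462, -0.535]
contact_force: [0.8, 0.2, 0.3]
opening: 0.001
```

step_arm --rows '[[[0,0,0],[0,1,0],1],[[0,0,0],[0,1,0],1]]'

```text
time: 11.13
eef_pos: [0.651, 0.2383, 0.112]
tcp_rot: [-0.535, 0.462, -0.462, 0.535]
contact_force: [0.5, -0.5, 0.0]
opening: 0.001
```

step_arm --rows '[[[0,0,0],[0,1,0],1],[[0,0,0],[0,1,0],1]]'

```text
time: 11.3
eef_pos: [0.651, 0.2383, 0.1109]
tcp_rot: [-0.535, 0.462, -0.462, 0.535]
contact_force: [-0.9, -0.5, 0.8]
opening: 0.001
```

step_arm --rows '[[[0,0,0],[0,1,0],1],[[0,0,0],[0,2,0],1]]'

```text
time: 11.47
eef_pos: [0.6511, 0.2383, 0.1091]
tcp_rot: [-0.535, 0.462, -0.462, 0.535]
contact_force: [0.7, -0.2, 0.6]
opening: -0.001
```

Run:
```python
from h import *
p,d,K,R,t=snap("wrist","w8")
p2=snap("scene","s8")[0]
cv2.imwrite("pics/c8.png",np.hstack([cv2.resize(p[200:380,230:410],(400,400)),cv2.resize(p2[200:300,350:450],(400,400))])[:,:,::-1])
```

```text
(no output)
```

View pics/c8.png

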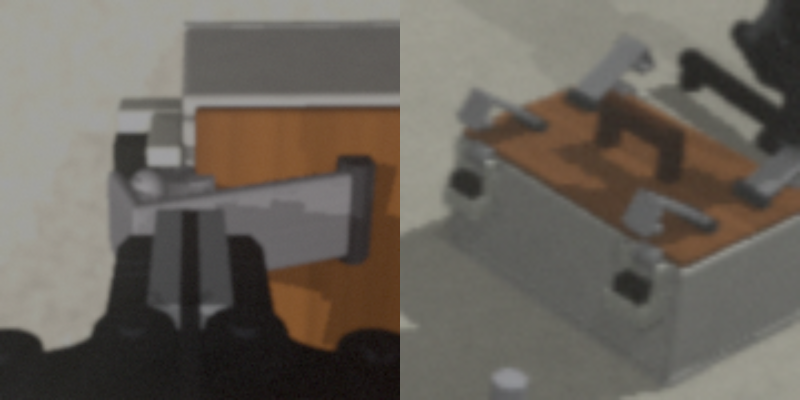

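The fingertips cover the clip's outer half, but whether it has moved isn't clear. I'll check the clip's slope in depth.

```bash
cat >> h.py <<'E'
C0=np.array([589.8,169.0]); A0=np.radians(8.55)
def lidframe(W):
    D=W[...,:2]*1000-C0; c,s=np.cos(A0),np.sin(A0)
    return np.stack([D@[c,s],D@[-s,c],W[...,2]*1000],-1)
def clips(name):
    p,d,K,R,t=load(name); L=lidframe(cloud(d,K,R,t)); 
    for n,sx,sy in(("P1",1,1),("P2",-1,-1),("P3",1,-1),("P4",-1,1)):
        m=(abs(L[...,0]-sx*70)<12)
        out=[]
        for y in range(24,72,4):
            k=m&(abs(L[...,1]*sy-y)<1.5)&(L[...,2]>88)&(L[...,2]<132)
            out.append(f"{y}:{np.median(L[k][:,2]):.0f}({k.sum()})" if k.sum()>3 else f"{y}:-")
        print(n,*out)
E
python3 -c "
from h import *
for n in('w6','w7','w8'): print(n);clips(n)"
```

```text
w6
P1 24:96(121) 28:99(109) 32:102(114) 36:105(117) 40:108(125) 44:111(130) 48:114(133) 52:118(135) 56:121(140) 60:124(137) 64:121(90) 68:116(80)
P2 24:94(60) 28:97(53) 32:100(75) 36:103(79) 40:106(77) 44:109(81) 48:111(85) 52:114(87) 56:117(86) 60:120(93) 64:121(103) 68:116(77)
P3 24:94(120) 28:97(110) 32:100(109) 36:102(115) 40:105(113) 44:107(122) 48:110(119) 52:112(122) 56:115(128) 60:118(128) 64:120(130) 68:117(72)
P4 24:95(70) 28:97(53) 32:99(72) 36:102(79) 40:104(74) 44:107(81) 48:109(84) 52:111(86) 56:114(105) 60:116(102) 64:118(113) 68:113(71)
w7
P1 24:95(189) 28:99(167) 32:102(172) 36:105(185) 40:108(189) 44:111(194) 48:114(204) 52:117(152) 56:120(206) 60:122(210) 64:120(206) 68:116(214)
P2 24:- 28:- 32:- 36:- 40:- 44:- 48:- 52:- 56:- 60:- 64:- 68:-
P3 24:94(222) 28:97(238) 32:100(243) 36:102(255) 40:105(274) 44:107(269) 48:110(290) 52:113(303) 56:115(305) 60:118(305) 64:120(353) 68:107(73)
P4 24:- 28:- 32:- 36:- 40:- 44:- 48:- 52:- 56:- 60:- 64:- 68:-
w8
P1 24:94(271) 28:96(220) 32:97(234) 36:99(238) 40:100(240) 44:101(187) 48:115(288) 52:119(208) 56:118(250) 60:118(256) 64:116(244) 68:110(344)
P2 24:- 28:- 32:- 36:- 40:- 44:- 48:- 52:- 56:- 60:- 64:- 68:-
P3 24:94(310) 28:97(331) 32:100(343) 36:102(357) 40:105(389) 44:107(388) 48:110(418) 52:113(442) 56:115(470) 60:118(480) 64:120(502) 68:107(118)
P4 24:- 28:- 32:- 36:- 40:- 44:- 48:- 52:- 56:- 60:- 64:- 68:-
```

The clip is going down: its slope fell from about 38° to 21° with little force. I'm continuing in small steps.

step_arm --rows '[[[0,0,0],[0,1,0],1],[[0,0,0],[0,1,0],1]]'

```text
time: 11.73
eef_pos: [0.6509, 0.2382, 0.1078]
tcp_rot: [0.535, -0.462, 0.462, -0.535]
contact_force: [-0.4, 0.4, 0.5]
opening: -0.002
```

step_arm --rows '[[[0,0,0],[0,1,0],1],[[0,0,0],[0,1,0],1]]'

```text
time: 11.9
eef_pos: [0.651, 0.2384, 0.1071]
tcp_rot: [-0.535, 0.462, -0.462, 0.535]
contact_force: [-0.1, 0.7, 1.0]
opening: -0.002
```

step_arm --rows '[[[0,0,0],[0,1,0],1],[[0,0,0],[0,1,0],1]]'

```text
time: 12.07
eef_pos: [0.6511, 0.2386, 0.1066]
tcp_rot: [-0.535, 0.462, -0.462, 0.536]
contact_force: [-0.9, 0.8, 2.9]
opening: -0.0
```

step_arm --rows '[[[0,0,0],[0,1,0],1],[[0,0,0],[0,1,0],1]]'

```text
time: 12.23
eef_pos: [0.6512, 0.2389, 0.1059]
tcp_rot: [-0.535, 0.462, -0.462, 0.536]
contact_force: [-1.2, 0.6, 3.7]
opening: 0.006
```

step_arm --rows '[[[0,0,0],[0,1,0],1],[[0,0,0],[0,1,0],1]]'

```text
time: 12.4
eef_pos: [0.6515, 0.2388, 0.1047]
tcp_rot: [-0.535, 0.462, -0.462, 0.536]
contact_force: [-1.1, 1.3, 5.2]
opening: 0.003
```

step_arm --rows '[[[0,0,0],[0,1,0],1],[[0,0,0],[0,1,0],1]]'

```text
time: 12.57
eef_pos: [0.6515, 0.2385, 0.1033]
tcp_rot: [-0.535, 0.462, -0.462, 0.536]
contact_force: [-0.0, 2.3, 3.7]
opening: -0.003
```

step_arm --rows '[[[0,0,0],[0,1,0],1],[[0,0,0],[0,1,0],1]]'

```text
time: 12.73
eef_pos: [0.6513, 0.2381, 0.1018]
tcp_rot: [-0.535, 0.462, -0.462, 0.535]
contact_force: [0.8, 2.0, 3.6]
opening: -0.004
```

step_arm --rows '[[[0,0,0],[0,1,0],1],[[0,0,0],[0,1,0],1]]'

```text
time: 12.9
eef_pos: [0.6509, 0.2379, 0.1003]
tcp_rot: [0.536, -0.462, 0.462, -0.535]
contact_force: [0.8, 0.6, 2.3]
opening: -0.002
```

step_arm --rows '[[[0,0,0],[0,1,0],1],[[0,0,0],[0,1,0],1]]'

```text
time: 13.07
eef_pos: [0.6505, 0.2379, 0.099]
tcp_rot: [0.536, -0.462, 0.462, -0.535]
contact_force: [1.6, 0.6, 2.1]
opening: -0.001
```

step_arm --rows '[[[0,0,0],[0,1,0],1],[[0,0,0],[0,1,0],1]]'

```text
time: 13.23
eef_pos: [0.6504, 0.2379, 0.098]
tcp_rot: [0.536, -0.462, 0.462, -0.535]
contact_force: [0.9, 1.1, 0.7]
opening: 0.001
```

step_arm --rows '[[[0,0,0],[0,0.5,0],1],[[0,0,0],[0,0.5,0],1]]'

```text
time: 13.4
eef_pos: [0.6505, 0.238, 0.0978]
tcp_rot: [0.536, -0.462, 0.462, -0.535]
contact_force: [-0.4, 0.2, 0.6]
opening: 0.002
```

step_arm --rows '[[[0,0,0],[0,0.5,0],1],[[0,0,0],[0,0.5,0],1]]'

```text
time: 13.57
eef_pos: [0.6505, 0.238, 0.0974]
tcp_rot: [0.536, -0.462, 0.462, -0.535]
contact_force: [-0.7, 0.7, -0.8]
opening: -0.005
```

step_arm --rows '[[[0,0,0],[0,0.5,0],1],[[0,0,0],[0,0.5,0],1]]'

```text
time: 13.73
eef_pos: [0.6507, 0.2381, 0.0971]
tcp_rot: [0.536, -0.462, 0.462, -0.535]
contact_force: [-0.6, -0.4, 0.6]
opening: -0.004
```

step_arm --rows '[[[0,0,0],[0,0.5,0],1],[[0,0,0],[0,0.5,0],1]]'

```text
time: 13.9
eef_pos: [0.6509, 0.2382, 0.0968]
tcp_rot: [0.535, -0.462, 0.462, -0.535]
contact_force: [-0.1, -0.4, -0.2]
opening: 0.005
```

step_arm --rows '[[[0,0,0],[0,0.5,0],1],[[0,0,0],[0,0.5,0],1]]'

```text
time: 14.07
eef_pos: [0.651, 0.2383, 0.0964]
tcp_rot: [-0.535, 0.462, -0.462, 0.535]
contact_force: [-0.2, -0.3, -0.6]
opening: 0.001
```

step_arm --rows '[[[0,0,0],[0,0.5,0],1],[[0,0,0],[0,0.5,0],1]]'

```text
time: 14.23
eef_pos: [0.651, 0.2383, 0.096]
tcp_rot: [-0.535, 0.462, -0.462, 0.535]
contact_force: [-0.2, 0.0, 0.3]
opening: 0.0
```

step_arm --rows '[[[0,0,0],[0,0.5,0],1],[[0,0,0],[0,1,0],1],[[0,0,0],[0,1,0],1]]'

```text
time: 14.48
eef_pos: [0.6511, 0.2384, 0.0957]
tcp_rot: [-0.535, 0.462, -0.462, 0.535]
contact_force: [-2.6, -0.2, 2.8]
opening: -0.001
```

```bash
python3 -c "
from h import *
snap('wrist','w9'); clips('w9')"
```

```text
P1 24:94(324) 28:93(293) 32:94(260) 36:94(270) 40:94(263) 44:95(196) 48:110(357) 52:114(312) 56:117(350) 60:117(365) 64:116(307) 68:111(347)
P2 24:- 28:- 32:- 36:- 40:- 44:- 48:- 52:- 56:- 60:- 64:- 68:-
P3 24:96(388) 28:98(394) 32:101(418) 36:103(422) 40:106(458) 44:109(484) 48:111(524) 52:114(526) 56:116(555) 60:119(622) 64:113(291) 68:108(117)
P4 24:- 28:- 32:- 36:- 40:- 44:- 48:- 52:- 56:- 60:- 64:- 68:-
```

step_arm --rows '[[[0,0,0],[0,0.5,0],1],[[0,0,0],[0,1,0],1],[[0,0,0],[0,1,0],1]]'

```text
time: 14.78
eef_pos: [0.6512, 0.2385, 0.0955]
tcp_rot: [-0.535, 0.462, -0.462, 0.535]
contact_force: [-2.9, -0.0, 7.3]
opening: 0.001
```

step_arm --rows '[[[0,0,0],[0,0.5,0],1],[[0,0,0],[0,1,0],1],[[0,0,0],[0,1,0],1]]'

```text
time: 15.03
eef_pos: [0.6512, 0.2385, 0.0954]
tcp_rot: [-0.535, 0.462, -0.462, 0.535]
contact_force: [-4.7, -0.5, 10.4]
opening: 0.001
```

It snapped: a 5.2 N peak, a fall to about 0, then a firm stop at 10 N. Rising, and moving to the diagonal clip.

step_arm --rows '[[[0,0,0],[0,-10,0],1],[[0,0,0],[0,-40,0],1],[[0,0,0],[0,-80,0],1],[[0,0,0],[0,-100,0],1],[[0,0,0],[0,-105,0],1],[[0,0,0],[0,-105,0],1]]'

```text
time: 15.53
eef_pos: [0.6522, 0.2385, 0.2006]
tcp_rot: [-0.534, 0.461, -0.463, 0.537]
contact_force: [0.4, 0.4, 0.4]
opening: 0.0
```

Run:
```python
from h import *
snap('wrist','w10'); clips('w10')
plan([.529,.1005,.2],-81.5)
```

```text
P1 24:94(125) 28:93(108) 32:94(106) 36:94(104) 40:94(103) 44:94(108) 48:95(108) 52:95(120) 56:95(105) 60:95(112) 64:96(104) 68:96(115)
P2 24:- 28:98(34) 32:101(40) 36:103(39) 40:106(35) 44:108(14) 48:- 52:- 56:- 60:- 64:- 68:-
P3 24:96(137) 28:98(132) 32:101(139) 36:103(143) 40:106(144) 44:109(149) 48:111(155) 52:114(164) 56:116(171) 60:119(183) 64:119(93) 68:112(43)
P4 24:- 28:- 32:- 36:- 40:- 44:- 48:- 52:111(15) 56:112(137) 60:115(118) 64:117(33) 68:-
t 15.58 now [651.  238.2 197.8] xang -81.6 F [-0.38 -0.32 -1.06] open -0.003
turn [-0.03 -0.1   0.  ] shift [ 118.4   -2.3 -140.8]
```

The first clip stays flat at 95 mm. Next, the diagonal one.

step_arm --rows '[[[0,0,0],[26,0,-31],1],[[0,0,0],[52,0,-62],1],[[0,0,0],[78,0,-93],1],[[0,0,0],[104,0,-124],1],[[0,0,0],[118,0,-141],1],[[0,0,0],[118,30,-141],1],[[0,0,0],[118,60,-141],1],[[0,0,0],[118,70,-141],1],[[0,0,0],[118,70,-141],1]]'

```text
time: 16.33
eef_pos: [0.5246, 0.1007, 0.1222]
tcp_rot: [0.538, -0.465, 0.459, -0.533]
contact_force: [0.3, -0.3, 0.1]
opening: 0.001
```

Run:
```python
from h import *
snap('wrist','w11'); clips('w11')
plan([.529,.1005,.115],-81.5)
```

```text
P1 24:- 28:- 32:- 36:- 40:- 44:- 48:- 52:- 56:- 60:- 64:- 68:-
P2 24:95(213) 28:97(195) 32:100(204) 36:102(212) 40:105(219) 44:107(227) 48:110(255) 52:112(209) 56:115(202) 60:117(198) 64:119(267) 68:114(275)
P3 24:- 28:- 32:- 36:- 40:- 44:- 48:- 52:- 56:- 60:- 64:- 68:-
P4 24:94(262) 28:97(270) 32:99(288) 36:101(296) 40:104(303) 44:106(321) 48:108(341) 52:111(360) 56:113(391) 60:115(416) 64:118(459) 68:105(119)
t 16.38 now [526.6 100.9 124.9] xang -81.59 F [0.35 0.62 0.94] open -0.007
turn [ 0.38 -0.09 -0.06] shift [0.8 9.9 2.3]
```

View pics/w11.png

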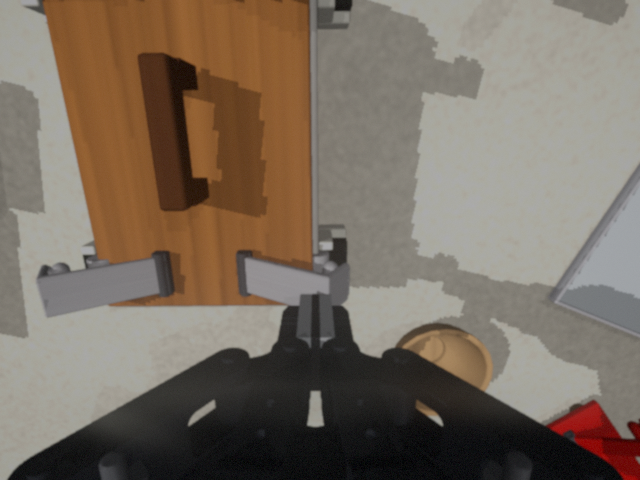

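The tips at (317,320) are over the second clip's outer end, and the bowl is well clear. Pressing.

step_arm --rows '[[[0,0,0],[0,3,1],1],[[0,0,0],[0,6,1],1],[[0,0,0],[0,9,2],1],[[0,0,0],[0,12,2],1],[[0,0,0],[0,15,2],1],[[0,0,0],[0,15,2],1]]'

```text
time: 16.88
eef_pos: [0.5306, 0.1013, 0.1127]
tcp_rot: [0.535, -0.462, 0.462, -0.535]
contact_force: [-1.0, -0.7, 0.1]
opening: -0.001
```

step_arm --rows '[[[0,0,0],[0,1,0],1],[[0,0,0],[0,2,0],1],[[0,0,0],[0,2,0],1]]'

```text
time: 17.13
eef_pos: [0.5308, 0.1012, 0.1109]
tcp_rot: [-0.535, 0.462, -0.462, 0.535]
contact_force: [0.3, -0.3, -0.4]
opening: 0.002
```

step_arm --rows '[[[0,0,0],[0,1,0],1],[[0,0,0],[0,2,0],1],[[0,0,0],[0,2,0],1]]'

```text
time: 17.38
eef_pos: [0.5307, 0.1012, 0.1088]
tcp_rot: [-0.535, 0.462, -0.462, 0.535]
contact_force: [-1.1, 0.2, 1.2]
opening: -0.003
```

step_arm --rows '[[[0,0,0],[0,1,0],1],[[0,0,0],[0,1,0],1]]'

```text
time: 17.55
eef_pos: [0.5307, 0.1012, 0.1078]
tcp_rot: [0.535, -0.462, 0.462, -0.535]
contact_force: [0.0, 0.1, 0.5]
opening: 0.001
```

step_arm --rows '[[[0,0,0],[0,1,0],1],[[0,0,0],[0,1,0],1]]'

```text
time: 17.72
eef_pos: [0.5307, 0.1012, 0.1068]
tcp_rot: [0.535, -0.462, 0.462, -0.535]
contact_force: [-0.2, -0.1, -0.4]
opening: 0.004
```

step_arm --rows '[[[0,0,0],[0,1,0],1],[[0,0,0],[0,1,0],1]]'

```text
time: 17.88
eef_pos: [0.5307, 0.1012, 0.1058]
tcp_rot: [0.535, -0.462, 0.462, -0.535]
contact_force: [0.5, 0.4, 1.0]
opening: -0.001
```

step_arm --rows '[[[0,0,0],[0,1,0],1],[[0,0,0],[0,1,0],1]]'

```text
time: 18.05
eef_pos: [0.5307, 0.1012, 0.1048]
tcp_rot: [0.535, -0.462, 0.462, -0.535]
contact_force: [0.4, -0.5, 0.7]
opening: -0.001
```

step_arm --rows '[[[0,0,0],[0,1,0],1],[[0,0,0],[0,1,0],1]]'

```text
time: 18.22
eef_pos: [0.5307, 0.1012, 0.1038]
tcp_rot: [0.535, -0.462, 0.462, -0.535]
contact_force: [0.6, -0.0, 0.9]
opening: -0.002
```

step_arm --rows '[[[0,0,0],[0,1,0],1],[[0,0,0],[0,1,0],1]]'

```text
time: 18.38
eef_pos: [0.5307, 0.1012, 0.1028]
tcp_rot: [0.535, -0.462, 0.462, -0.535]
contact_force: [0.6, 0.4, 0.3]
opening: -0.001
```

step_arm --rows '[[[0,0,0],[0,1,0],1],[[0,0,0],[0,1,0],1]]'

```text
time: 18.55
eef_pos: [0.5307, 0.1012, 0.1018]
tcp_rot: [0.535, -0.462, 0.462, -0.535]
contact_force: [-0.1, 0.1, -0.8]
opening: -0.002
```

step_arm --rows '[[[0,0,0],[0,1,0],1],[[0,0,0],[0,1,0],1]]'

```text
time: 18.72
eef_pos: [0.5308, 0.1011, 0.1013]
tcp_rot: [0.535, -0.462, 0.462, -0.535]
contact_force: [0.3, -0.6, 2.5]
opening: -0.001
```

step_arm --rows '[[[0,0,0],[0,1,0],1],[[0,0,0],[0,1,0],1]]'

```text
time: 18.88
eef_pos: [0.531, 0.1009, 0.1008]
tcp_rot: [0.536, -0.462, 0.462, -0.535]
contact_force: [-2.2, -0.6, 3.9]
opening: 0.003
```

step_arm --rows '[[[0,0,0],[0,1,0],1],[[0,0,0],[0,1,0],1]]'

```text
time: 19.05
eef_pos: [0.5311, 0.1007, 0.1003]
tcp_rot: [0.536, -0.461, 0.462, -0.535]
contact_force: [-2.1, -1.7, 8.2]
opening: 0.001
```

step_arm --rows '[[[0,0,0],[0,1,0],1],[[0,0,0],[0,1,0],1]]'

```text
time: 19.22
eef_pos: [0.5311, 0.1005, 0.0993]
tcp_rot: [0.536, -0.461, 0.462, -0.535]
contact_force: [-3.0, -2.4, 7.2]
opening: -0.001
```

step_arm --rows '[[[0,0,0],[0,1,0],1],[[0,0,0],[0,1,0],1]]'

```text
time: 19.38
eef_pos: [0.5311, 0.1003, 0.098]
tcp_rot: [0.536, -0.461, 0.462, -0.535]
contact_force: [-1.7, -3.1, 6.4]
opening: -0.0
```

step_arm --rows '[[[0,0,0],[0,1,0],1],[[0,0,0],[0,1,0],1]]'

```text
time: 19.55
eef_pos: [0.5313, 0.1004, 0.0968]
tcp_rot: [0.536, -0.461, 0.463, -0.535]
contact_force: [-1.4, -2.7, 4.4]
opening: -0.004
```

step_arm --rows '[[[0,0,0],[0,1,0],1],[[0,0,0],[0,1,0],1]]'

```text
time: 19.72
eef_pos: [0.5313, 0.1009, 0.0953]
tcp_rot: [-0.535, 0.461, -0.463, 0.536]
contact_force: [0.5, -2.4, 3.7]
opening: -0.0
```

step_arm --rows '[[[0,0,0],[0,1,0],1],[[0,0,0],[0,1,0],1]]'

```text
time: 19.88
eef_pos: [0.5311, 0.1013, 0.0939]
tcp_rot: [-0.535, 0.462, -0.462, 0.536]
contact_force: [1.9, -1.1, 2.5]
opening: -0.002
```

step_arm --rows '[[[0,0,0],[0,0.5,0],1],[[0,0,0],[0,0.5,0],1]]'

```text
time: 20.05
eef_pos: [0.5308, 0.1014, 0.0933]
tcp_rot: [-0.535, 0.462, -0.462, 0.536]
contact_force: [2.4, -0.8, 2.7]
opening: 0.001
```

step_arm --rows '[[[0,0,0],[0,0.5,0],1],[[0,0,0],[0,0.5,0],1]]'

```text
time: 20.22
eef_pos: [0.5308, 0.1015, 0.0928]
tcp_rot: [-0.535, 0.462, -0.462, 0.536]
contact_force: [2.1, -0.9, 1.2]
opening: 0.001
```

step_arm --rows '[[[0,0,0],[0,0.5,0],1],[[0,0,0],[0,0.5,0],1]]'

```text
time: 20.38
eef_pos: [0.5307, 0.1014, 0.0924]
tcp_rot: [-0.535, 0.462, -0.462, 0.535]
contact_force: [1.7, -0.7, 1.8]
opening: 0.001
```

step_arm --rows '[[[0,0,0],[0,0.5,0],1],[[0,0,0],[0,0.5,0],1]]'

```text
time: 20.55
eef_pos: [0.5306, 0.1014, 0.0918]
tcp_rot: [-0.535, 0.462, -0.462, 0.535]
contact_force: [1.6, -0.5, 2.1]
opening: 0.001
```

step_arm --rows '[[[0,0,0],[0,0.5,0],1],[[0,0,0],[0,1,0],1]]'

```text
time: 20.72
eef_pos: [0.5302, 0.1013, 0.0906]
tcp_rot: [0.536, -0.462, 0.462, -0.535]
contact_force: [1.3, -0.5, 1.9]
opening: 0.003
```

step_arm --rows '[[[0,0,0],[0,0.5,0],1],[[0,0,0],[0,1,0],1]]'

```text
time: 20.88
eef_pos: [0.5303, 0.1014, 0.0903]
tcp_rot: [0.536, -0.462, 0.462, -0.535]
contact_force: [-2.7, 0.2, 7.3]
opening: 0.002
```

step_arm --rows '[[[0,0,0],[0,0.5,0],1],[[0,0,0],[0,1,0],1]]'

```text
time: 21.05
eef_pos: [0.5304, 0.1014, 0.0902]
tcp_rot: [0.536, -0.463, 0.461, -0.535]
contact_force: [-3.9, -0.1, 11.5]
opening: 0.002
```

step_arm --rows '[[[0,0,0],[0,0.5,0],1],[[0,0,0],[0,1,0],1]]'

```text
time: 21.22
eef_pos: [0.5305, 0.1014, 0.09]
tcp_rot: [0.536, -0.463, 0.461, -0.535]
contact_force: [-5.7, -0.5, 15.9]
opening: 0.0
```

It snapped (8.2 N peak, about 1.2 N after) and stopped firmly on its pad at under 16 N. Rising to check it.

step_arm --rows '[[[0,0,0],[0,-10,0],1],[[0,0,0],[0,-40,0],1],[[0,0,0],[0,-80,0],1],[[0,0,0],[0,-105,0],1],[[0,0,0],[0,-110,0],1],[[0,0,0],[0,-110,0],1]]'

```text
time: 21.72
eef_pos: [0.5317, 0.1012, 0.2003]
tcp_rot: [-0.534, 0.461, -0.463, 0.536]
contact_force: [0.3, 0.0, -0.7]
opening: -0.0
```

Run:
```python
from h import *
snap('wrist','w12'); clips('w12')
plan([.6675,.1213,.2],-81.5)
```

```text
P1 24:94(194) 28:93(182) 32:94(189) 36:94(181) 40:94(187) 44:94(187) 48:95(191) 52:95(181) 56:95(184) 60:96(187) 64:96(184) 68:96(185)
P2 24:93(128) 28:92(108) 32:92(110) 36:92(107) 40:92(106) 44:91(104) 48:91(103) 52:91(107) 56:90(103) 60:90(116) 64:90(101) 68:90(103)
P3 24:95(191) 28:98(171) 32:101(174) 36:103(187) 40:106(193) 44:108(198) 48:111(212) 52:114(217) 56:116(218) 60:119(201) 64:119(220) 68:113(209)
P4 24:94(141) 28:97(132) 32:99(135) 36:102(141) 40:104(135) 44:106(148) 48:109(149) 52:111(149) 56:113(164) 60:116(179) 64:118(186) 68:105(46)
t 21.77 now [530.4 101.2 197.9] xang -81.58 F [-0.44 -0.78  0.26] open 0.005
turn [ 0.   -0.08 -0.  ] shift [  0.2  -2.1 138.6]
```

Clips 1 and 2 are both down, and 3 and 4 are still up. Moving to clip 3, at +70,-59.

step_arm --rows '[[[0,0,0],[0,0,40],1],[[0,0,0],[0,0,80],1],[[0,0,0],[0,0,120],1],[[0,0,0],[0,20,138],1],[[0,0,0],[0,50,138],1],[[0,0,0],[0,65,138],1],[[0,0,0],[0,70,138],1],[[0,0,0],[0,70,138],1]]'

```text
time: 22.43
eef_pos: [0.6642, 0.1213, 0.1235]
tcp_rot: [0.537, -0.464, 0.46, -0.533]
contact_force: [-0.7, -0.0, -0.5]
opening: 0.003
```

Run:
```python
from h import *
snap('wrist','w13')
plan([.6675,.1213,.115],-81.5)
```

```text
t 22.48 now [665.7 121.3 126.2] xang -81.59 F [-0.27  0.05  1.08] open 0.003
turn [ 0.22 -0.09 -0.03] shift [ 0.3 11.2  1.8]
```

View pics/w13.png

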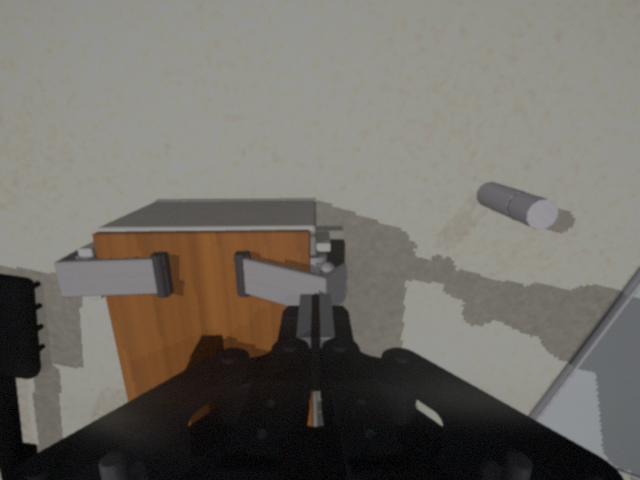

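The tips at (317,320) are over clip 3, with the balm clear at (520,205). Pressing.

step_arm --rows '[[[0,0,0],[0,3,0],1],[[0,0,0],[0,6,0],1],[[0,0,0],[0,9,0],1],[[0,0,0],[0,12,0],1],[[0,0,0],[0,15,0],1],[[0,0,0],[0,18,0],1],[[0,0,0],[0,18,0],1]]'

```text
time: 23.07
eef_pos: [0.6668, 0.1214, 0.1092]
tcp_rot: [0.536, -0.462, 0.462, -0.535]
contact_force: [0.3, 0.1, -0.7]
opening: 0.001
```

step_arm --rows '[[[0,0,0],[0,1,0],1],[[0,0,0],[0,2,0],1],[[0,0,0],[0,2,0],1]]'

```text
time: 23.32
eef_pos: [0.6672, 0.1214, 0.1078]
tcp_rot: [0.535, -0.462, 0.462, -0.535]
contact_force: [-1.0, 0.2, 0.1]
opening: 0.0
```

step_arm --rows '[[[0,0,0],[0,1,0],1],[[0,0,0],[0,1,0],1]]'

```text
time: 23.48
eef_pos: [0.6673, 0.1214, 0.1069]
tcp_rot: [-0.535, 0.462, -0.462, 0.535]
contact_force: [0.8, 0.6, -0.0]
opening: 0.002
```

step_arm --rows '[[[0,0,0],[0,1,0],1],[[0,0,0],[0,1,0],1]]'

```text
time: 23.65
eef_pos: [0.6673, 0.1214, 0.1059]
tcp_rot: [-0.535, 0.462, -0.462, 0.535]
contact_force: [-0.0, -0.5, 0.5]
opening: 0.001
```

step_arm --rows '[[[0,0,0],[0,1,0],1],[[0,0,0],[0,1,0],1]]'

```text
time: 23.82
eef_pos: [0.6672, 0.1213, 0.1048]
tcp_rot: [0.535, -0.462, 0.462, -0.535]
contact_force: [0.2, 0.9, 0.9]
opening: -0.001
```

step_arm --rows '[[[0,0,0],[0,1,0],1],[[0,0,0],[0,1,0],1]]'

```text
time: 23.98
eef_pos: [0.6672, 0.1214, 0.1038]
tcp_rot: [0.535, -0.462, 0.462, -0.535]
contact_force: [-0.5, 0.8, -0.2]
opening: 0.005
```

step_arm --rows '[[[0,0,0],[0,1,0],1],[[0,0,0],[0,1,0],1]]'

```text
time: 24.15
eef_pos: [0.6672, 0.1214, 0.1028]
tcp_rot: [0.535, -0.462, 0.462, -0.535]
contact_force: [0.0, -0.3, -0.2]
opening: -0.006
```

step_arm --rows '[[[0,0,0],[0,1,0],1],[[0,0,0],[0,1,0],1]]'

```text
time: 24.32
eef_pos: [0.6673, 0.1213, 0.1022]
tcp_rot: [0.535, -0.462, 0.462, -0.535]
contact_force: [-0.3, -0.8, 1.0]
opening: -0.0
```

step_arm --rows '[[[0,0,0],[0,1,0],1],[[0,0,0],[0,1,0],1]]'

```text
time: 24.48
eef_pos: [0.6674, 0.1212, 0.1018]
tcp_rot: [0.535, -0.462, 0.462, -0.535]
contact_force: [-3.0, -1.4, 3.9]
opening: -0.004
```

step_arm --rows '[[[0,0,0],[0,1,0],1],[[0,0,0],[0,1,0],1]]'

```text
time: 24.65
eef_pos: [0.6675, 0.1211, 0.1015]
tcp_rot: [0.535, -0.462, 0.462, -0.535]
contact_force: [-3.4, -1.1, 7.0]
opening: -0.003
```

step_arm --rows '[[[0,0,0],[0,1,0],1],[[0,0,0],[0,1,0],1]]'

```text
time: 24.82
eef_pos: [0.6675, 0.1209, 0.1008]
tcp_rot: [0.536, -0.462, 0.462, -0.535]
contact_force: [-3.5, -1.2, 7.5]
opening: -0.003
```

step_arm --rows '[[[0,0,0],[0,1,0],1],[[0,0,0],[0,1,0],1]]'

```text
time: 24.98
eef_pos: [0.6676, 0.1207, 0.0994]
tcp_rot: [0.536, -0.461, 0.462, -0.535]
contact_force: [-2.5, -2.1, 6.2]
opening: 0.004
```

step_arm --rows '[[[0,0,0],[0,1,0],1],[[0,0,0],[0,1,0],1]]'

```text
time: 25.15
eef_pos: [0.6675, 0.1205, 0.0979]
tcp_rot: [0.536, -0.461, 0.463, -0.535]
contact_force: [-2.9, -3.3, 4.7]
opening: 0.002
```

step_arm --rows '[[[0,0,0],[0,1,0],1],[[0,0,0],[0,1,0],1]]'

```text
time: 25.32
eef_pos: [0.6678, 0.1209, 0.0963]
tcp_rot: [-0.535, 0.462, -0.463, 0.535]
contact_force: [1.1, -2.2, 4.5]
opening: -0.005
```

step_arm --rows '[[[0,0,0],[0,1,0],1],[[0,0,0],[0,1,0],1]]'

```text
time: 25.48
eef_pos: [0.6676, 0.1214, 0.0948]
tcp_rot: [-0.535, 0.462, -0.462, 0.536]
contact_force: [0.8, -0.6, 3.5]
opening: -0.003
```

step_arm --rows '[[[0,0,0],[0,0.5,0],1],[[0,0,0],[0,1,0],1]]'

```text
time: 25.65
eef_pos: [0.6674, 0.1215, 0.0937]
tcp_rot: [-0.535, 0.462, -0.462, 0.536]
contact_force: [1.1, -0.8, 2.1]
opening: 0.0
```

step_arm --rows '[[[0,0,0],[0,0.5,0],1],[[0,0,0],[0,1,0],1]]'

```text
time: 25.82
eef_pos: [0.6672, 0.1217, 0.0927]
tcp_rot: [-0.535, 0.462, -0.462, 0.535]
contact_force: [1.2, -0.8, 1.7]
opening: 0.001
```

step_arm --rows '[[[0,0,0],[0,0.5,0],1],[[0,0,0],[0,0.5,0],1]]'

```text
time: 25.98
eef_pos: [0.667, 0.1217, 0.092]
tcp_rot: [-0.535, 0.462, -0.462, 0.535]
contact_force: [1.2, -1.0, 1.7]
opening: 0.001
```

step_arm --rows '[[[0,0,0],[0,0.5,0],1],[[0,0,0],[0,0.5,0],1]]'

```text
time: 26.15
eef_pos: [0.6668, 0.1217, 0.0915]
tcp_rot: [0.535, -0.462, 0.462, -0.535]
contact_force: [0.4, -1.0, 0.3]
opening: -0.001
```

step_arm --rows '[[[0,0,0],[0,0.5,0],1],[[0,0,0],[0,1,0],1]]'

```text
time: 26.32
eef_pos: [0.6668, 0.1216, 0.0908]
tcp_rot: [0.535, -0.462, 0.462, -0.535]
contact_force: [-1.2, -0.9, 3.3]
opening: 0.001
```

step_arm --rows '[[[0,0,0],[0,0.5,0],1],[[0,0,0],[0,1,0],1]]'

```text
time: 26.48
eef_pos: [0.6669, 0.1217, 0.0907]
tcp_rot: [0.536, -0.462, 0.462, -0.535]
contact_force: [-1.8, -0.5, 6.5]
opening: -0.001
```

step_arm --rows '[[[0,0,0],[0,0.5,0],1],[[0,0,0],[0,0.5,0],1]]'

```text
time: 26.65
eef_pos: [0.6669, 0.1216, 0.0906]
tcp_rot: [0.536, -0.462, 0.462, -0.535]
contact_force: [-3.2, -0.2, 6.4]
opening: -0.003
```

Clip 3 snapped (7.5 N peak, falling to 0.3 N) and reached its pad. Rising and moving on to clip 4.

step_arm --rows '[[[0,0,0],[0,-10,0],1],[[0,0,0],[0,-40,0],1],[[0,0,0],[0,-80,0],1],[[0,0,0],[0,-105,0],1],[[0,0,0],[0,-110,0],1],[[0,0,0],[0,-110,0],1]]'

```text
time: 27.15
eef_pos: [0.6687, 0.1214, 0.2031]
tcp_rot: [-0.534, 0.46, -0.464, 0.537]
contact_force: [-0.4, -0.4, -0.6]
opening: 0.003
```

Run:
```python
from h import *
snap('wrist','w14'); clips('w14')
plan([.5115,.2172,.2],-81.5)
```

```text
P1 24:94(113) 28:93(101) 32:94(109) 36:94(108) 40:94(107) 44:94(115) 48:95(110) 52:95(104) 56:95(103) 60:96(108) 64:96(110) 68:96(110)
P2 24:- 28:- 32:- 36:- 40:- 44:- 48:- 52:- 56:90(25) 60:90(33) 64:90(25) 68:-
P3 24:93(125) 28:92(102) 32:92(102) 36:92(109) 40:92(106) 44:91(102) 48:91(103) 52:91(104) 56:90(106) 60:90(103) 64:90(101) 68:90(101)
P4 24:- 28:97(30) 32:99(32) 36:101(25) 40:104(17) 44:- 48:- 52:- 56:- 60:- 64:- 68:-
t 27.2 now [667.3 121.4 200.1] xang -81.59 F [ 0.89  0.86 -0.28] open 0.001
turn [-0.07 -0.09  0.01] shift [-1.176e+02 -1.000e-01 -1.402e+02]
```

step_arm --rows '[[[0,0,0],[-26,0,-31],1],[[0,0,0],[-52,0,-62],1],[[0,0,0],[-78,0,-93],1],[[0,0,0],[-104,0,-124],1],[[0,0,0],[-117,0,-140],1],[[0,0,0],[-117,30,-140],1],[[0,0,0],[-117,60,-140],1],[[0,0,0],[-117,72,-140],1],[[0,0,0],[-117,72,-140],1],[[0,0,0],[-117,72,-140],1]]'

```text
time: 28.03
eef_pos: [0.5106, 0.2162, 0.1257]
tcp_rot: [0.536, -0.463, 0.461, -0.534]
contact_force: [0.9, 0.8, 0.8]
opening: -0.001
```

Run:
```python
from h import *
snap('wrist','w15')
plan([.5115,.2172,.115],-81.5)
```

```text
t 28.08 now [512.  216.4 127.4] xang -81.62 F [0.82 0.78 0.44] open 0.001
turn [ 0.04 -0.12  0.  ] shift [-0.8 12.4 -0.3]
```

View pics/w15.png

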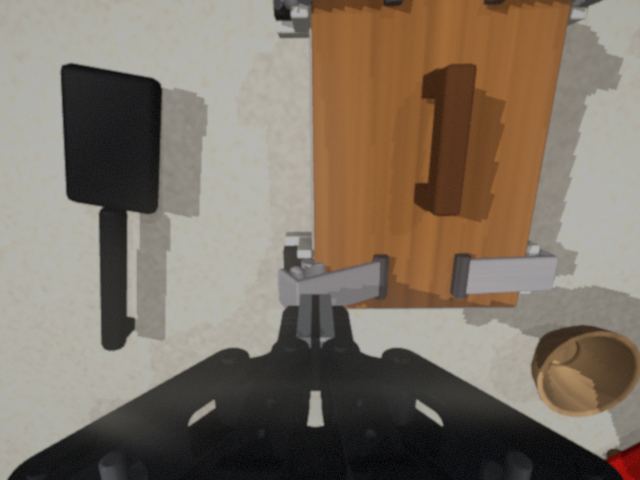

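The tips are over clip 4, with its end at (290,285). The bowl and brush are clear. Pressing.

step_arm --rows '[[[0,0,0],[0,3,0],1],[[0,0,0],[0,6,0],1],[[0,0,0],[0,9,0],1],[[0,0,0],[0,12,0],1],[[0,0,0],[0,15,0],1],[[0,0,0],[0,17,0],1],[[0,0,0],[0,17,0],1]]'

```text
time: 28.67
eef_pos: [0.5113, 0.2166, 0.1099]
tcp_rot: [0.536, -0.462, 0.462, -0.535]
contact_force: [0.9, -0.1, 0.0]
opening: 0.002
```

step_arm --rows '[[[0,0,0],[0,1,0],1],[[0,0,0],[0,2,0],1],[[0,0,0],[0,2,0],1]]'

```text
time: 28.92
eef_pos: [0.5116, 0.2167, 0.1084]
tcp_rot: [-0.535, 0.462, -0.462, 0.535]
contact_force: [0.2, 0.2, -0.5]
opening: 0.0
```

step_arm --rows '[[[0,0,0],[0,1,0],1],[[0,0,0],[0,1,0],1]]'

```text
time: 29.08
eef_pos: [0.5117, 0.2167, 0.1074]
tcp_rot: [-0.535, 0.462, -0.462, 0.535]
contact_force: [0.8, 0.5, 0.0]
opening: -0.001
```

step_arm --rows '[[[0,0,0],[0,1,0],1],[[0,0,0],[0,1,0],1]]'

```text
time: 29.25
eef_pos: [0.5116, 0.2167, 0.1064]
tcp_rot: [-0.535, 0.462, -0.462, 0.535]
contact_force: [0.5, 0.2, -1.0]
opening: -0.001
```

step_arm --rows '[[[0,0,0],[0,1,0],1],[[0,0,0],[0,1,0],1]]'

```text
time: 29.42
eef_pos: [0.5116, 0.2166, 0.1054]
tcp_rot: [-0.535, 0.462, -0.462, 0.535]
contact_force: [-0.2, -0.1, 1.0]
opening: -0.003
```

step_arm --rows '[[[0,0,0],[0,1,0],1],[[0,0,0],[0,1,0],1]]'

```text
time: 29.58
eef_pos: [0.5116, 0.2166, 0.1043]
tcp_rot: [0.535, -0.462, 0.462, -0.535]
contact_force: [-0.3, 0.1, 0.9]
opening: 0.002
```

step_arm --rows '[[[0,0,0],[0,1,0],1],[[0,0,0],[0,1,0],1]]'

```text
time: 29.75
eef_pos: [0.5116, 0.2166, 0.1033]
tcp_rot: [0.535, -0.462, 0.462, -0.535]
contact_force: [0.6, -0.3, -0.3]
opening: -0.004
```

step_arm --rows '[[[0,0,0],[0,1,0],1],[[0,0,0],[0,1,0],1]]'

```text
time: 29.92
eef_pos: [0.5117, 0.2168, 0.1027]
tcp_rot: [-0.535, 0.462, -0.462, 0.535]
contact_force: [-1.1, 0.2, 2.0]
opening: -0.002
```

step_arm --rows '[[[0,0,0],[0,1,0],1],[[0,0,0],[0,1,0],1]]'

```text
time: 30.08
eef_pos: [0.5117, 0.217, 0.102]
tcp_rot: [-0.535, 0.462, -0.462, 0.535]
contact_force: [-2.1, 0.5, 5.2]
opening: 0.0
```

step_arm --rows '[[[0,0,0],[0,1,0],1],[[0,0,0],[0,1,0],1]]'

```text
time: 30.25
eef_pos: [0.5118, 0.217, 0.1006]
tcp_rot: [-0.535, 0.462, -0.462, 0.536]
contact_force: [-0.9, 2.3, 3.5]
opening: 0.002
```

step_arm --rows '[[[0,0,0],[0,1,0],1],[[0,0,0],[0,1,0],1]]'

```text
time: 30.42
eef_pos: [0.5119, 0.2168, 0.0993]
tcp_rot: [-0.535, 0.462, -0.462, 0.536]
contact_force: [0.4, 1.4, 2.5]
opening: 0.003
```

step_arm --rows '[[[0,0,0],[0,1,0],1],[[0,0,0],[0,1,0],1]]'

```text
time: 30.58
eef_pos: [0.5118, 0.2165, 0.0981]
tcp_rot: [-0.535, 0.462, -0.462, 0.535]
contact_force: [0.5, 1.7, 2.2]
opening: 0.002
```

step_arm --rows '[[[0,0,0],[0,1,0],1],[[0,0,0],[0,1,0],1]]'

```text
time: 30.75
eef_pos: [0.5116, 0.2164, 0.097]
tcp_rot: [0.535, -0.462, 0.462, -0.535]
contact_force: [0.7, 0.7, 1.7]
opening: -0.001
```

step_arm --rows '[[[0,0,0],[0,0.5,0],1],[[0,0,0],[0,1,0],1]]'

```text
time: 30.92
eef_pos: [0.5115, 0.2165, 0.0962]
tcp_rot: [0.535, -0.462, 0.462, -0.535]
contact_force: [0.0, 1.2, -0.1]
opening: -0.001
```

step_arm --rows '[[[0,0,0],[0,0.5,0],1],[[0,0,0],[0,1,0],1]]'

```text
time: 31.08
eef_pos: [0.5114, 0.2164, 0.0951]
tcp_rot: [0.536, -0.462, 0.462, -0.535]
contact_force: [0.9, 0.4, 0.9]
opening: -0.002
```

step_arm --rows '[[[0,0,0],[0,0.5,0],1],[[0,0,0],[0,0.5,0],1]]'

```text
time: 31.25
eef_pos: [0.5111, 0.2164, 0.0944]
tcp_rot: [0.536, -0.462, 0.462, -0.535]
contact_force: [-0.8, -0.5, 0.1]
opening: -0.0
```

step_arm --rows '[[[0,0,0],[0,0.5,0],1],[[0,0,0],[0,0.5,0],1]]'

```text
time: 31.42
eef_pos: [0.5113, 0.2165, 0.0942]
tcp_rot: [0.536, -0.462, 0.462, -0.535]
contact_force: [-0.4, 0.6, 0.7]
opening: 0.002
```

step_arm --rows '[[[0,0,0],[0,0.5,0],1],[[0,0,0],[0,0.5,0],1]]'

```text
time: 31.58
eef_pos: [0.5115, 0.2166, 0.0941]
tcp_rot: [0.536, -0.462, 0.462, -0.535]
contact_force: [-0.8, -0.3, 1.3]
opening: 0.002
```

step_arm --rows '[[[0,0,0],[0,0.5,0],1],[[0,0,0],[0,0.5,0],1]]'

```text
time: 31.75
eef_pos: [0.5115, 0.2166, 0.0939]
tcp_rot: [0.536, -0.462, 0.462, -0.535]
contact_force: [-2.2, 0.1, 5.2]
opening: -0.002
```

step_arm --rows '[[[0,0,0],[0,0.5,0],1],[[0,0,0],[0,0.5,0],1]]'

```text
time: 31.92
eef_pos: [0.5115, 0.2167, 0.0938]
tcp_rot: [0.536, -0.462, 0.462, -0.535]
contact_force: [-3.0, -0.2, 7.3]
opening: -0.001
```

Clip 4 snapped (5.2 N peak, falling to about 0) and reached its pad. Rising clear, then a final check of everything.

step_arm --rows '[[[0,0,0],[0,-10,0],1],[[0,0,0],[0,-40,0],1],[[0,0,0],[0,-80,0],1],[[0,0,0],[15,-120,0],1],[[0,0,0],[40,-150,0],1],[[0,0,0],[48,-160,10],1],[[0,0,0],[48,-160,10],1],[[0,0,0],[48,-160,10],1]]'

```text
time: 32.58
eef_pos: [0.5289, 0.1705, 0.2534]
tcp_rot: [-0.535, 0.462, -0.463, 0.536]
contact_force: [-0.9, -0.3, 0.0]
opening: -0.002
```

Run:
```python
from h import *
p=snap('wrist','w16')[0]; clips('w16')
p2=snap('scene','s16')[0]
cv2.imwrite("pics/c16.png",np.hstack([cv2.resize(p,(400,300)),cv2.resize(p2,(400,300))])[:,:,::-1])
t=snap('top','t16'); W0=cloud(*load('top0')[1:]);W1=cloud(*load('t16')[1:])
for n,(u,v) in dict(bowl=(311,273),balm=(308,152),brush=(147,222)).items(): print(n,W0[v,u].round(3),W1[v,u].round(3))
```

```text
P1 24:94(131) 28:93(119) 32:94(114) 36:94(110) 40:94(113) 44:94(113) 48:95(115) 52:95(115) 56:95(114) 60:96(117) 64:96(116) 68:96(116)
P2 24:93(74) 28:92(77) 32:92(69) 36:92(70) 40:92(73) 44:91(76) 48:91(72) 52:91(72) 56:90(73) 60:90(72) 64:90(73) 68:90(65)
P3 24:93(123) 28:93(109) 32:92(112) 36:92(111) 40:92(107) 44:92(112) 48:91(112) 52:91(108) 56:91(105) 60:90(109) 64:90(108) 68:90(106)
P4 24:93(75) 28:93(83) 32:93(66) 36:93(79) 40:93(74) 44:94(78) 48:94(70) 52:94(77) 56:94(76) 60:94(70) 64:94(74) 68:94(70)
bowl [ 0.446 -0.007  0.007] [ 0.446 -0.007  0.005]
balm [ 0.706 -0.001  0.069] [ 0.706 -0.001  0.069]
brush [0.56  0.359 0.026] [0.453 0.193 0.556]
```

View pics/c16.png

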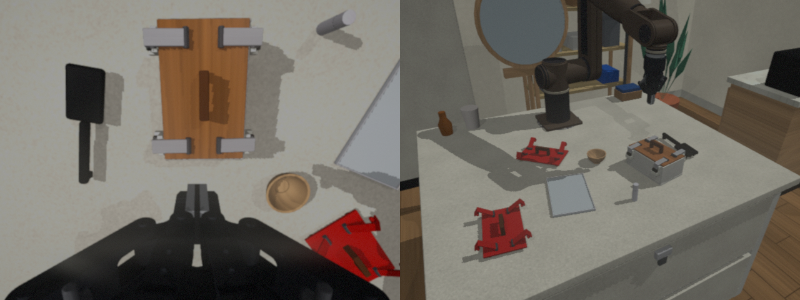

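The wrist view shows all four clips flat around the lid, near (165,37), (240,37), (170,145) and (235,142). The bowl, balm and brush are undisturbed, and the arm is clear. Handing in.

```bash
python3 -c "
from plant import ctrl
print(ctrl.get_state()['contact_force']); print(ctrl.sign_off())"
```

```text
[0.15223798 0.35580044 0.70556322]
the job is handed in; nothing more can be done
None
```

The wooden lid is on the white box and all four clips are snapped shut. I handed the job in at about 33 s of the 64 s allowed.

- **Lid:** I set it down under force control. Before I pressed any clip, its top was level at 86.0 mm, which is the home height.
- **Clips:** I pressed one corner, then its diagonal, then the other two. Each showed the snap: a peak of 5–8 N, a fall to about 0–1 N, then contact with its rubber pad. The highest force I read was 15.9 N vertically, about 16.9 N in total, on the second clip's pad. Force was read only at the end of each small step, so brief peaks in between were not seen.
- **Last checks:** All four clips stayed down after release, with press points at 90–96 mm. The bowl and balm had not moved, and nothing was touching the robot.
- **Checks that failed or disagreed:**
  - The top and wrist cameras differed by about 3.6 mm in y, but agreed on the lid-to-box vector, which is what I used.
  - The arm hid the brush in the final top view. I could only confirm by eye in the wrist view that it looked undisturbed.

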